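# Stock the spice caddy and hang the garlic basket

### The job

Put the spices away: roll each eight-sided jar on the table until its yellow label faces up, and lay the jars in the beech caddy, one to a bay, lying along the bays with the labels still up. Only when all the jars are in, press the caddy's red-tipped sprung lever down until its catch holds it by itself. Also hang the garlic basket by its handle on both prongs of the brass hook, and leave the bowl, the tin and the red mould where they are.

Things in the scene. Friction and masses are not known exactly. Their poses are not given: they have to be found in the camera images.
- jar_a: brown eight-sided spice jar (2 or 3 present); 50 mm across flats, 103 mm long with its black cap (37 mm across), 220 g. Origin mid-length on its long axis, x towards the cap, z out of the flat with the yellow, red-striped label. Pushed forward and upward at one long side it tips over on to the next flat, 45 degrees and 20.7 mm a time; a level push may only slide it. Starts lying roughly across the robot's x axis
- jar_b: brown eight-sided spice jar (2 or 3 present); 50 mm across flats, 103 mm long with its black cap (37 mm across), 220 g. Origin mid-length on its long axis, x towards the cap, z out of the flat with the yellow, red-striped label. Pushed forward and upward at one long side it tips over on to the next flat, 45 degrees and 20.7 mm a time; a level push may only slide it. Starts lying roughly across the robot's x axis
- jar_c: brown eight-sided spice jar (2 or 3 present); 50 mm across flats, 103 mm long with its black cap (37 mm across), 220 g. Origin mid-length on its long axis, x towards the cap, z out of the flat with the yellow, red-striped label. Pushed forward and upward at one long side it tips over on to the next flat, 45 degrees and 20.7 mm a time; a level push may only slide it. Starts lying roughly across the robot's x axis
- rack: spice caddy: fixed beech tray, origin on the table under the middle bay, z up. Bays run along x, side by side along y at -80, 0, +80 mm; floors 12 mm above the table, 142 mm long between lips (tops 32 mm). The lever arm is beyond the bays at y = +215 mm. Three 65 mm tongues on a shaft at x = +105, height 78 mm, stand raised over the bays' rear (tips x = +67, height 131 mm) till the lever is down
- bay_right (a point): centre of the floor of the bay at y = -80 mm of the caddy, 12 mm above the table; x axis along the bay. Between bays are flat ribs, tops 28 mm above the table, leaving a floor 58 mm wide into which a jar drops (its axis then 37 mm above the table)
- bay_mid (a point): centre of the floor of the middle bay, likewise
- bay_left (a point): centre of the floor of the bay at y = +80 mm of the caddy, the one next to the lever, likewise
- lever (a joint): angle of the sprung keeper lever in rad: 0 = up (start), 0.95 = fully down. It springs back up from anything under 0.72; past 0.78 the catch pulls it to 0.95 and holds it. It takes about 7 N at the red pad.
- lever_pad (a point): centre of the top face of the red press pad (36 x 34 mm) at the end of the steel lever arm, 120 mm from the hinge shaft. The pad starts about 143 mm above the table, tilted 30 degrees, and goes down in an arc, by 110 mm, to about 34 mm; its distance ahead of the shaft goes from 101 to 120 to 112 mm.
- basket: small green open metal basket of garlic (the bulbs are fixed in it): 80 (x) x 100 (y) x 45 mm high, 160 g, origin under the centre of its bottom, z up. Rigid upright handle: a round steel bar 9 mm thick along y, 110 mm above the bottom, straight from y = -47 to +47 mm, with an upright at each end
- basket_bar (a point): middle of the handle bar of the basket, 110 mm above its bottom; y axis along the bar
- hook (a point): where the bar's middle rests when hung, 183 mm above the table, between the two brass prongs (8 mm thick, at y = -30 and +30 mm of this frame). x points from the prong tips to the stand's upright plate (59 mm behind this point, 80 mm wide, top 190 mm above the table); the hung bar lies along y. The tips end 23 mm before this point and 18 mm above it; to the rear the prongs slope up gently
- bowl: grey stoneware bowl 150 mm across, 65 mm high, to be left alone; origin under its centre
- tin: squat metal tin 100 mm across, 78 mm high, with twist-lock lid, to be left alone; origin under its centre
- mould: red plastic mould, 92 mm across the rim, 45 mm high, to be left alone; origin under its centre
Not all that is in view belongs to the job. What is shaped like the jar_a but blue is not meant.

How it is judged:
By the outcome, as a careful person would: the job done as asked, in the order asked, and still so for the second after the job is handed in, with the robot touching nothing.
Of jar_a, jar_b, jar_c only 2 to 3 are there at a start; the rules pass over those that are not, and their reading is None.
At some moment in a run one of jar_a, jar_b, jar_c, basket may be knocked a few centimetres aside while the robot is not near it.
Once in a run the grip may slacken for a moment while it holds something.
It also fails if it takes over 210 s, if anything falls off the work surface, if the arm or the gripper's body presses on something with over 40 N, if the wrist force passes 120 N, or if a joint passes its speed limit or range.

### The arm

A 6-joint arm with a two-finger parallel gripper is mounted at the origin on the work surface. World frame = base frame: x ahead of the robot, y to its left, z up, the work surface at z = 0. Lengths are in mm, angles in rad, forces in N, time in s.
With the tool pointing down it reaches from about 300 to 775 mm from the base axis. Payload 14.6 kg.
Tool frame: the origin (TCP) lies at the very end of the fingers, on their centre line; the grasp point (between the pads) lies 19 mm behind it; z points along the fingers, y is the line along which they close (so a half turn about z gives the same grasp; the last joint's range is limited). The gripper opens to 94 mm and grips with 3 to 60 N. Pads are 16 mm wide; open, the fingers measure 119 mm over their backs; the gripper's body (75 mm by 177 mm) begins 78 mm behind the grasp point.
Start: joints at [1.078, 0.3, 1.521, -0, 1.321, -0.067], TCP at [227.173, 500.881, 205.446] pointing down, gripper open.
Joint ranges: [-3.03, 3.03], [-0.79, 2.21], [0.23, 2.52], [-1.04, 4.18], [0, 3.07], [-2.55, 2.55]. Speed limits (rad/s): [2.22, 2.22, 2.57, 3.14, 3.14, 3.14].

### API

Orientations are given as [roll, pitch, yaw] about the fixed x, y, z axes, in that order (R = Rz(yaw) Ry(pitch) Rx(roll)).
In Python, from cell import manip, camera, get_calibration gives the robot as it stands.
- The arm moves only by the tool arm_command, never from a script. Its argument "targets" is a list of rows, each an object of numbers: "hand": the opening, from -1 (shut) to 1 (fully open), so that 0 is half open; "x", "y", "z": the shift along the tool's x, y, z in m; "yaw": the turn about the tool's z in rad. In form: [{"hand": .., "x": .., "y": .., "z": .., "yaw": ..}, ...]. A call has 1 to 10 rows; each row shifts and turns the commanded pose from where the row before left it, along the tool's axes as they then stand; what a row does not reach is not made up. A row lasts 1/10 s, in which the tool goes at most 50 mm and 8.59 degrees, less where a joint would pass 70% of its speed; a pose out of reach is approached as far as the arm can. A call is refused whole if a number of a shift passes 0.05 or a number of a turn 0.15, either way. A call with a gripper value outside its range is refused whole. The fingers move at their own pace and stop on an object; "newtons" is the grip in N (left out, the last holds). Time passes only in rows, so rows that do not move let the fingers close. It gives the time, the measured TCP pose, the force, the opening and the grip force at its end, in the units of the state.
- manip.read_state(): the state, without advancing time (a new reading comes with each control period).
- camera(name): name is "scene" or "top"; returns the picture (420x560x3 uint8, red, green, blue); there is no depth.
- get_calibration(name): a dict with "K" (3x3 intrinsics, pixels), "dist_coeffs" ([k1, k2, p1, p2, k3] as OpenCV has them; the pictures are not rectified), "cam_to_world" (4x4, takes a point from camera to world coordinates). Camera axes: x right, y up, looking along -z (the intrinsics and any distortion apply to the point x, -y, -z); pixel columns grow to the right and rows downward; lengths in mm; the calibration is good to about 2 mm. A picture is of the moment at which its call begins. get_calibration takes no time and is no camera call.
- manip.sign_off(): hands the job in; it is judged then, once.
The state is a dict: "clock": time; "joints": joint angles; "qd": joint speeds; "effort": joint torques, N m; "eef_pos": TCP position; "eef_rot": TCP orientation; "wrist_force": force on the tool from outside, world axes, zero at the start; "moment": the same for the moment, N m; "finger_gap": finger opening in mm; "finger_force": force on a finger pad.
Only numpy, scipy, OpenCV 4.12 (cv2) and the standard library are available. Lean on these libraries where they do the work, as an engineer would, in place of code of your own. Each camera call takes 0.05 s, during which the arm holds its last target. There are 200 camera calls.

## Working session

There is one attempt and no reset: what is moved stays moved. The work goes in short steps, Python scripts to look and compute and a tool call to move; the robot and the scene stay as the last step left them, time stands still between calls to the robot, and variables do not carry over. Pictures are saved under pics/ and viewed, at most 14 in all, crops included, and the job is handed in when it is done.

Besides the shell and the picture viewer there is one more tool, called after "Emit:" in YAML: its name, and indented under it one key for each argument. arm_command: Moves the arm, as the interface text tells. Its arguments: {"type":"object","properties":{"targets":{"type":"array"},"newtons":{"type":"number"}},"required":["targets"]}

```bash
ls; mkdir -p pics; cat > h.py <<'E'
import numpy as np, cv2
from cell import manip, camera, get_calibration
def ray(cam,uv):
    c=get_calibration(cam);K=np.array(c["K"],float);d=np.array(c["dist_coeffs"],float);T=np.array(c["cam_to_world"],float)
    p=cv2.undistortPoints(np.array(uv,float).reshape(-1,1,2),K,d).reshape(-1,2)
    v=np.c_[p[:,0],-p[:,1],-np.ones(len(p))]@T[:3,:3].T
    return T[:3,3],v
def plane(cam,uv,z):
    o,v=ray(cam,uv);return o+v*((z-o[2])/v[:,2])[:,None]
def tri(uv1,uv2,c1="scene",c2="top"):
    o1,v1=ray(c1,[uv1]);o2,v2=ray(c2,[uv2]);v1=v1[0];v2=v2[0]
    s=np.linalg.lstsq(np.c_[v1,-v2],o2-o1,rcond=None)[0]
    a=o1+s[0]*v1;b=o2+s[1]*v2;return (a+b)/2,np.linalg.norm(a-b)
def proj(cam,P):
    c=get_calibration(cam);K=np.array(c["K"],float);d=np.array(c["dist_coeffs"],float);T=np.array(c["cam_to_world"],float)
    q=(np.array(P,float).reshape(-1,3)-T[:3,3])@T[:3,:3];q=q*[1,-1,-1]
    return cv2.projectPoints(q.reshape(-1,1,3),np.zeros(3),np.zeros(3),K,d)[0].reshape(-1,2)
def snap(cam,fn,box=None,s=1.4):
    im=camera(cam)[:,:,::-1].copy();cv2.imwrite("pics/raw_"+fn,im)
    if box: x0,y0,x1,y1=box;im=im[y0:y1,x0:x1]
    cv2.imwrite("pics/"+fn,cv2.resize(im,None,fx=s,fy=s,interpolation=cv2.INTER_CUBIC));return im
E
python3 - <<'E'
from h import *
for c in("scene","top"):
    snap(c,c+"0.png");k=get_calibration(c);print(k)
print(manip.read_state())
E
```

```text
pics
{'K': array([[532.97121357,   0.        , 281.2739047 ],
       [  0.        , 532.97121357, 203.34967804],
       [  0.        ,   0.        ,   1.        ]]), 'dist_coeffs': array([-0.16006326,  0.        ,  0.        ,  0.        ,  0.        ]), 'cam_to_world': array([[ 8.39282442e-01, -4.27595098e-01,  3.35808599e-01,
         9.82100462e+02],
       [ 5.43686376e-01,  6.63662628e-01, -5.13767496e-01,
        -7.53345108e+02],
       [-3.17915395e-03,  6.13770599e-01,  7.89478021e-01,
         1.26848565e+03],
       [ 0.00000000e+00,  0.00000000e+00,  0.00000000e+00,
         1.00000000e+00]])}
{'K': array([[407.47882981,   0.        , 280.34138916],
       [  0.        , 407.47882981, 208.83579936],
       [  0.        ,   0.        ,   1.        ]]), 'dist_coeffs': array([-0.11200742,  0.        ,  0.        ,  0.        ,  0.        ]), 'cam_to_world': array([[ 1.23833432e-02,  9.96825752e-01, -7.86452382e-02,
         4.02804908e+02],
       [-9.99892582e-01,  1.29613374e-02,  6.84315859e-03,
        -1.38248196e+01],
       [ 7.84078417e-03,  7.85520491e-02,  9.96879179e-01,
         1.38068015e+03],
       [ 0.00000000e+00,  0.00000000e+00,  0.00000000e+00,
         1.00000000e+00]])}
{'clock': 0.1, 'joints': array([ 1.07837710e+00,  3.00405492e-01,  1.52150136e+00,  3.23869849e-05,
        1.32069721e+00, -6.65830461e-02]), 'qd': array([-9.40394183e-04, -1.24757830e-03, -6.29093246e-04,  1.87774878e-05,
       -9.79849677e-04,  2.15036819e-03]), 'effort': array([-1.59508098e-03, -5.32637787e+01, -3.53282726e+01,  7.08582345e-02,
        2.34507979e-02, -3.44784723e-05]), 'eef_pos': array([227.07408407, 500.6869495 , 204.95604019]), 'eef_rot': array([-3.14058557e+00, -9.85950852e-05,  2.71574839e+00]), 'wrist_force': array([-0.26827409, -1.02531524, -0.0934834 ]), 'moment': array([ 0.01801752, -0.00727295,  0.03010902]), 'finger_force': 0.0, 'finger_gap': 93.91512990318087}
```

View pics/scene0.png

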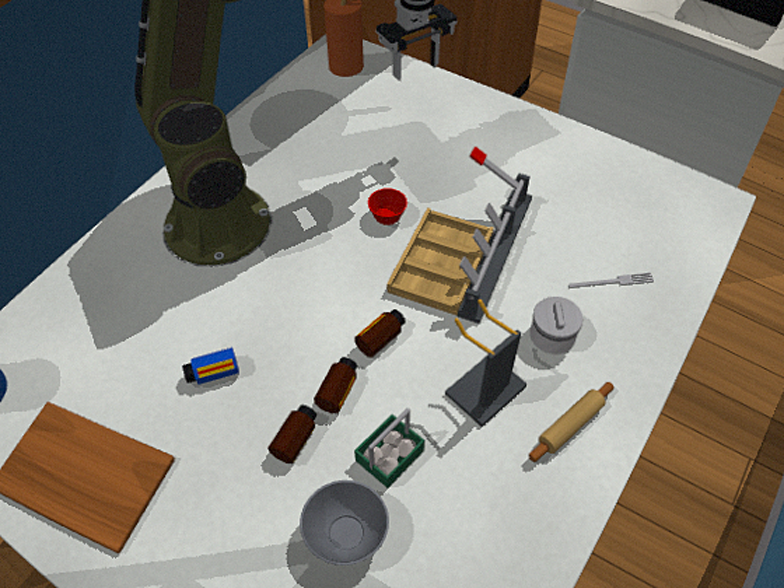

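View pics/top0.png

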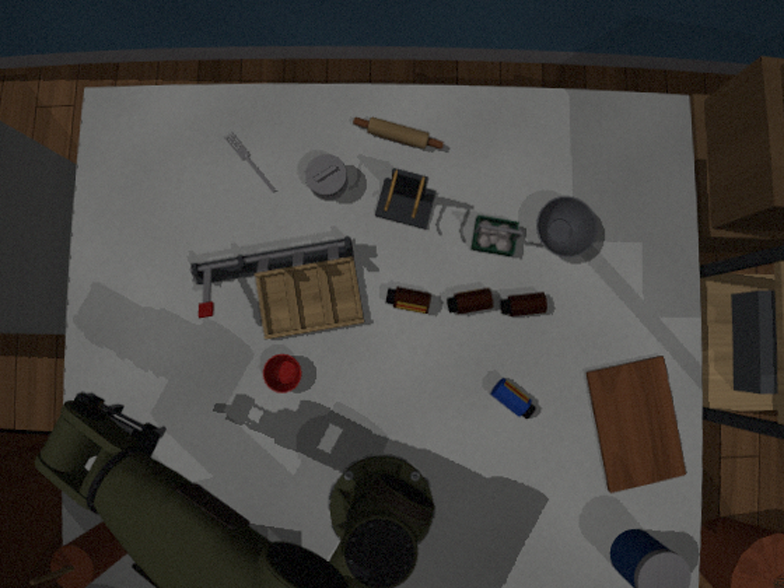

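```bash
python3 - <<'E'
import cv2,numpy as np
s=cv2.imread("pics/raw_scene0.png");t=cv2.imread("pics/raw_top0.png")
a=cv2.resize(s[205:355,180:380],None,fx=4,fy=4,interpolation=cv2.INTER_CUBIC);cv2.imwrite("pics/a.png",a)
b=cv2.resize(np.clip(t[110:250,130:400].astype(int)*1.6,0,255).astype(np.uint8),None,fx=2.95,fy=2.95,interpolation=cv2.INTER_CUBIC);cv2.imwrite("pics/b.png",b)
E
```

```text
(no output)
```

View pics/a.png

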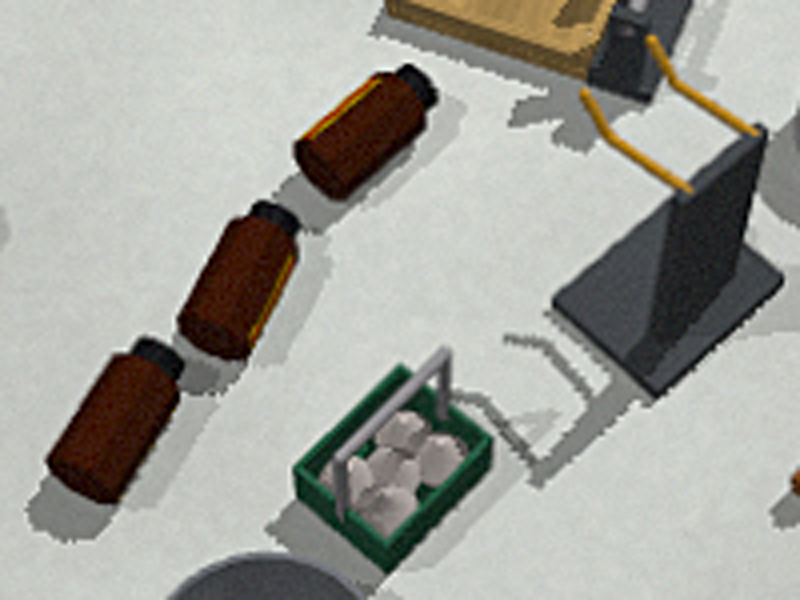

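View pics/b.png

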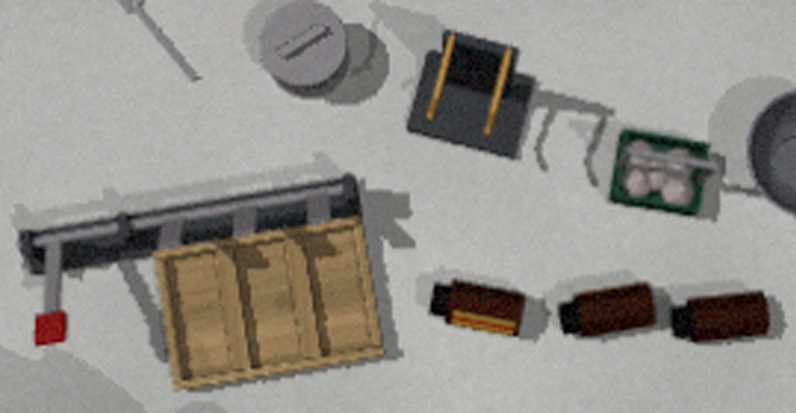

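```bash
cat >> h.py <<'E'
def jars(im,z=25,dbg=False):
    "im BGR top raw; returns list of centre, axis angle, len, wid"
    hsv=cv2.cvtColor(im,cv2.COLOR_BGR2HSV);g=im.max(2)
    roi=np.zeros(g.shape,np.uint8);roi[60:300,100:470]=255
    m=((((hsv[...,0]<14)|(hsv[...,0]>170))&(hsv[...,1]>110)&(g<80))).astype(np.uint8)*255&roi
    m=cv2.morphologyEx(m,cv2.MORPH_CLOSE,np.ones((5,5)))
    out=[]
    for c in cv2.findContours(m,0,2)[0]:
        if cv2.contourArea(c)<150: continue
        P=plane("top",c.reshape(-1,2),z)[:,:2].astype(np.float32)
        (cx,cy),(w,h),a=cv2.minAreaRect(P)
        if w<h: w,h,a=h,w,a+90
        out.append((round(cx,1),round(cy,1),round(w,1),round(h,1),round((a+90)%180-90,1)))
    return out
E
python3 - <<'E'
from h import *
t=cv2.imread("pics/raw_top0.png")
T=lambda u,v:(130+u/2.95-.3,110+v/2.95-.3)
S=lambda u,v:(180+u/4-.4,205+v/4-.4)
r=lambda x:np.round(x,1)
for n,a,b in [("tipL",S(650,40),T(431,118)),("tipR",S(585,92),T(488,132)),("rootL",S(755,132),T(449,36)),("rootR",S(690,190),T(512,50)),
  ("barL",S(448,350),T(628,155)),("barR",S(340,455),T(716,167)),("pad",(478/1.4,155/1.4),T(51,328))]:
    p,e=tri(a,b);print(n,r(p),r(e))
print("tray",r(plane("top",[T(155,253),T(362,218),T(383,352),T(178,388)],32)))
print("shaft78",r(plane("top",[T(30,243),T(350,185)],85)))
print("jars(body)",jars(t))
# basket rim
hsv=cv2.cvtColor(t,cv2.COLOR_BGR2HSV);m=((hsv[...,0]>60)&(hsv[...,0]<95)&(hsv[...,1]>90)).astype(np.uint8)
m[:, :320]=0;m[:,400:]=0;m[:130]=0;m[200:]=0
q=np.argwhere(m)[:,::-1];P=plane("top",q,45)[:,:2].astype(np.float32);print("basket",cv2.minAreaRect(P))
E
```

```text
tipL [672.8  -5.2 197.6] 4.0
tipR [658.9 -62.5 198.8] 3.6
rootL [759.6 -23.2 186.6] 1.0
rootR [745.8 -86.3 191.7] 4.1
barL [ 657.  -217.   106.7] 5.9
barR [ 643.4 -312.6  111.7] 2.9
pad [459.6 388.7 140.4] 3.8
tray [[549.8 305.6  32. ]
 [592.5  71.2  32. ]
 [441.3  44.9  32. ]
 [397.6 274.9  32. ]]
shaft78 [[553.5 432.5  85. ]
 [621.2  81.6  85. ]]
jars(body) [(285.9, -579.8, 176.7, 149.3, 89.7), (314.5, 237.8, 86.9, 82.7, -89.0), (486.0, -344.1, 93.2, 46.2, -83.8), (492.5, -216.5, 86.3, 46.2, -79.4), (494.5, -59.8, 99.6, 47.0, 80.4), (1036.9, -472.5, 450.6, 19.8, -87.4)]
basket ((648.0348510742188, -264.2447204589844), (100.53099822998047, 83.76144409179688), 81.45539855957031)
```

```bash
cat > go.py <<'E'
import sys,numpy as np
from cell import manip
s=manip.read_state();p=np.array(s["eef_pos"]);y=s["eef_rot"][2]
print("t",round(s["clock"],1),"pos",p.round(1),"yaw",round(y,3),"gap",round(s["finger_gap"],1),"F",np.round(s["wrist_force"],1),"ff",round(s["finger_force"],1),"j6",round(s["joints"][5],2))
for a in sys.argv[1:]:
    X,Y,Z,W=map(float,a.split(","));d=np.array([X,Y,Z])-p
    print("->",a,"tool mm",np.round([d[0]*np.cos(W)+d[1]*np.sin(W),d[0]*np.sin(W)-d[1]*np.cos(W),-d[2]],1),"yaw",round((y-W+np.pi)%(2*np.pi)-np.pi,3));p=np.array([X,Y,Z]);y=W
E
echo ok
```

```text
ok
```

Emit:
arm_command:
  targets:
    - {"hand": 0.2, "yaw": 0.144}
    - {"hand": 0.2, "yaw": 0.144}
    - {"hand": 0.2, "yaw": 0.144}
    - {"hand": 0.2, "yaw": 0.144}
    - {"hand": 0.2, "yaw": 0.144}
    - {"hand": 0.2, "yaw": 0.143}
    - {"hand": 0.2, "yaw": 0.143}
    - {"hand": 0.2, "yaw": 0.143}
    - {"hand": 0.2, "yaw": 0.143}
    - {"hand": 0.2}
  newtons: 25

```text
schema error: expected keys hand, x, y, z, yaw
```

Emit:
arm_command:
  targets:
    - {"hand": 0.2, "x": -0.035, "y": 0.026}
    - {"hand": 0.2, "x": -0.035, "y": 0.026}
    - {"hand": 0.2, "x": -0.035, "y": 0.026}
    - {"hand": 0.2, "x": -0.035, "y": 0.026}
    - {"hand": 0.2, "x": -0.035, "y": 0.026}
    - {"hand": 0.2, "x": -0.035, "y": 0.026}
    - {"hand": 0.2, "x": -0.035, "y": 0.026}
    - {"hand": 0.2, "x": -0.035, "y": 0.026}
    - {"hand": 0.2, "x": -0.035, "y": 0.026}
    - {"hand": 0.2, "x": -0.035, "y": 0.026}

```text
schema error: expected keys hand, x, y, z, yaw
```

Emit:
arm_command:
  targets:
    - {"hand": 0.2, "x": -0.035, "y": 0.027}
    - {"hand": 0.2, "x": -0.035, "y": 0.027}
    - {"hand": 0.2, "x": -0.035, "y": 0.027}
    - {"hand": 0.2, "x": -0.035, "y": 0.027}
    - {"hand": 0.2, "x": -0.035, "y": 0.027}
    - {"hand": 0.2, "x": -0.035, "y": 0.027}
    - {"hand": 0.2, "x": -0.035, "y": 0.027}
    - {"hand": 0.2, "x": -0.035, "y": 0.027}
    - {"hand": 0.2, "x": -0.035, "y": 0.027}
    - {"hand": 0.2, "x": -0.03, "y": 0.027}

```text
schema error: expected keys hand, x, y, z, yaw
```

```bash
python3 go.py 648.5,-264.5,91,1.424
```

```text
t 0.1 pos [227.1 500.7 205. ] yaw 2.716 gap 93.9 F [-0.3 -1.  -0.1] ff 0.0 j6 -0.07
-> 648.5,-264.5,91,1.424 tool mm [-695.3  528.8  114. ] yaw 1.292
```

All keys are required; repeating in full.

Emit:
arm_command:
  targets:
    - {"hand": 0.2, "x": 0, "y": 0, "z": 0, "yaw": 0.144}
    - {"hand": 0.2, "x": 0, "y": 0, "z": 0, "yaw": 0.144}
    - {"hand": 0.2, "x": 0, "y": 0, "z": 0, "yaw": 0.144}
    - {"hand": 0.2, "x": 0, "y": 0, "z": 0, "yaw": 0.144}
    - {"hand": 0.2, "x": 0, "y": 0, "z": 0, "yaw": 0.144}
    - {"hand": 0.2, "x": 0, "y": 0, "z": 0, "yaw": 0.143}
    - {"hand": 0.2, "x": 0, "y": 0, "z": 0, "yaw": 0.143}
    - {"hand": 0.2, "x": 0, "y": 0, "z": 0, "yaw": 0.143}
    - {"hand": 0.2, "x": 0, "y": 0, "z": 0, "yaw": 0.143}
  newtons: 25

```text
clock: 1.0
eef_pos: [227.1, 500.8, 205.1]
eef_rot: [-3.141, 0.001, 1.418]
wrist_force: [-0.4, -0.4, 0.2]
finger_gap: 56.8
finger_force: 0.0
```

Emit:
arm_command:
  targets:
    - {"hand": 0.2, "x": -0.035, "y": 0.026, "z": 0, "yaw": 0}
    - {"hand": 0.2, "x": -0.035, "y": 0.026, "z": 0, "yaw": 0}
    - {"hand": 0.2, "x": -0.035, "y": 0.026, "z": 0, "yaw": 0}
    - {"hand": 0.2, "x": -0.035, "y": 0.026, "z": 0, "yaw": 0}
    - {"hand": 0.2, "x": -0.035, "y": 0.026, "z": 0, "yaw": 0}
    - {"hand": 0.2, "x": -0.035, "y": 0.026, "z": 0, "yaw": 0}
    - {"hand": 0.2, "x": -0.035, "y": 0.026, "z": 0, "yaw": 0}
    - {"hand": 0.2, "x": -0.035, "y": 0.026, "z": 0, "yaw": 0}
    - {"hand": 0.2, "x": -0.035, "y": 0.026, "z": 0, "yaw": 0}
    - {"hand": 0.2, "x": -0.035, "y": 0.026, "z": 0, "yaw": 0}

```text
clock: 2.0
eef_pos: [433.5, 114.8, 205.4]
eef_rot: [-3.142, 0.0, 1.424]
wrist_force: [0.5, 0.3, -0.8]
finger_gap: 56.6
finger_force: 0.0
```

Emit:
arm_command:
  targets:
    - {"hand": 0.2, "x": -0.035, "y": 0.027, "z": 0, "yaw": 0}
    - {"hand": 0.2, "x": -0.035, "y": 0.027, "z": 0, "yaw": 0}
    - {"hand": 0.2, "x": -0.035, "y": 0.027, "z": 0, "yaw": 0}
    - {"hand": 0.2, "x": -0.035, "y": 0.027, "z": 0, "yaw": 0}
    - {"hand": 0.2, "x": -0.035, "y": 0.027, "z": 0, "yaw": 0}
    - {"hand": 0.2, "x": -0.035, "y": 0.027, "z": 0, "yaw": 0}
    - {"hand": 0.2, "x": -0.035, "y": 0.027, "z": 0, "yaw": 0}
    - {"hand": 0.2, "x": -0.035, "y": 0.027, "z": 0, "yaw": 0}
    - {"hand": 0.2, "x": -0.035, "y": 0.027, "z": 0, "yaw": 0}
    - {"hand": 0.2, "x": -0.03, "y": 0.027, "z": 0, "yaw": 0}

```text
clock: 3.0
eef_pos: [650.0, -266.2, 204.9]
eef_rot: [-3.141, -0.0, 1.423]
wrist_force: [-0.0, 0.3, 1.2]
finger_gap: 56.2
finger_force: 0.0
```

```bash
python3 go.py 648.5,-264.5,91,1.424
```

```text
t 3.0 pos [ 650.  -266.2  204.9] yaw 1.423 gap 56.2 F [-0.   0.3  1.2] ff 0.0 j6 -0.29
-> 648.5,-264.5,91,1.424 tool mm [  1.5  -1.7 113.9] yaw -0.001
```

Emit:
arm_command:
  targets:
    - {"hand": 0.2, "x": 0.001, "y": -0.002, "z": 0.03, "yaw": 0}
    - {"hand": 0.2, "x": 0, "y": 0, "z": 0.03, "yaw": 0}
    - {"hand": 0.2, "x": 0, "y": 0, "z": 0.03, "yaw": 0}
    - {"hand": 0.2, "x": 0, "y": 0, "z": 0.024, "yaw": 0}
    - {"hand": -1, "x": 0, "y": 0, "z": 0, "yaw": 0}
    - {"hand": -1, "x": 0, "y": 0, "z": 0, "yaw": 0}
    - {"hand": -1, "x": 0, "y": 0, "z": 0, "yaw": 0}
    - {"hand": -1, "x": 0, "y": 0, "z": 0, "yaw": 0}
    - {"hand": -1, "x": 0, "y": 0, "z": 0, "yaw": 0}
    - {"hand": -1, "x": 0, "y": 0, "z": 0, "yaw": 0}
  newtons: 30

```text
clock: 4.0
eef_pos: [648.1, -263.1, 92.2]
eef_rot: [3.14, 0.0, 1.424]
wrist_force: [0.4, -0.0, -0.1]
finger_gap: 11.7
finger_force: 0.4
```

Emit:
arm_command:
  targets:
    - {"hand": -1, "x": 0, "y": 0, "z": 0, "yaw": 0}
    - {"hand": -1, "x": 0, "y": 0, "z": -0.01, "yaw": 0}
    - {"hand": -1, "x": 0, "y": 0, "z": -0.02, "yaw": 0}
    - {"hand": -1, "x": 0, "y": 0, "z": -0.03, "yaw": 0}
    - {"hand": -1, "x": 0, "y": 0, "z": -0.03, "yaw": 0}
    - {"hand": -1, "x": 0, "y": 0, "z": -0.03, "yaw": 0}
    - {"hand": -1, "x": 0, "y": 0, "z": 0, "yaw": 0.09}

```text
clock: 4.7
eef_pos: [648.8, -263.4, 217.1]
eef_rot: [3.135, 0.001, 1.333]
wrist_force: [-0.3, -0.4, -1.4]
finger_gap: 7.9
finger_force: 30.0
```

```bash
python3 go.py 596,-262,211,1.336 596,-17,211,1.336 688.3,-39.3,211,1.336
```

```text
t 4.7 pos [ 648.8 -263.4  217.1] yaw 1.333 gap 7.9 F [-0.3 -0.4 -1.4] ff 30.0 j6 -0.2
-> 596,-262,211,1.336 tool mm [-10.9 -51.7   6.1] yaw -0.003
-> 596,-17,211,1.336 tool mm [238.3 -57.   -0. ] yaw 0.0
-> 688.3,-39.3,211,1.336 tool mm [-0.2 95.  -0. ] yaw 0.0
```

Emit:
arm_command:
  targets:
    - {"hand": -1, "x": -0.005, "y": -0.026, "z": 0.003, "yaw": 0}
    - {"hand": -1, "x": -0.006, "y": -0.026, "z": 0.003, "yaw": 0}
    - {"hand": -1, "x": 0.03, "y": -0.007, "z": 0, "yaw": 0}
    - {"hand": -1, "x": 0.03, "y": -0.007, "z": 0, "yaw": 0}
    - {"hand": -1, "x": 0.03, "y": -0.007, "z": 0, "yaw": 0}
    - {"hand": -1, "x": 0.03, "y": -0.007, "z": 0, "yaw": 0}
    - {"hand": -1, "x": 0.03, "y": -0.007, "z": 0, "yaw": 0}
    - {"hand": -1, "x": 0.03, "y": -0.007, "z": 0, "yaw": 0}
    - {"hand": -1, "x": 0.03, "y": -0.007, "z": 0, "yaw": 0}
    - {"hand": -1, "x": 0.028, "y": -0.008, "z": 0, "yaw": 0}

```text
clock: 5.7
eef_pos: [594.9, -15.4, 206.0]
eef_rot: [-3.141, 0.0, 1.334]
wrist_force: [-0.1, -0.2, -1.8]
finger_gap: 7.8
finger_force: 30.0
```

```bash
python3 go.py 688.3,-39.3,211,1.336; python3 - <<'E'
from h import *
a=camera("scene")[:,:,::-1];b=camera("top")[:,:,::-1]
A=cv2.resize(a[170:340,240:420],(640,600),interpolation=cv2.INTER_CUBIC)
cv2.imwrite("pics/c.png",A)
cv2.imwrite("pics/raw_scene1.png",a);cv2.imwrite("pics/raw_top1.png",b)
E
```

```text
t 5.7 pos [594.9 -15.4 206. ] yaw 1.334 gap 7.8 F [-0.1 -0.2 -1.8] ff 30.0 j6 0.15
-> 688.3,-39.3,211,1.336 tool mm [-1.5 96.4 -5. ] yaw -0.002
```

View pics/c.png

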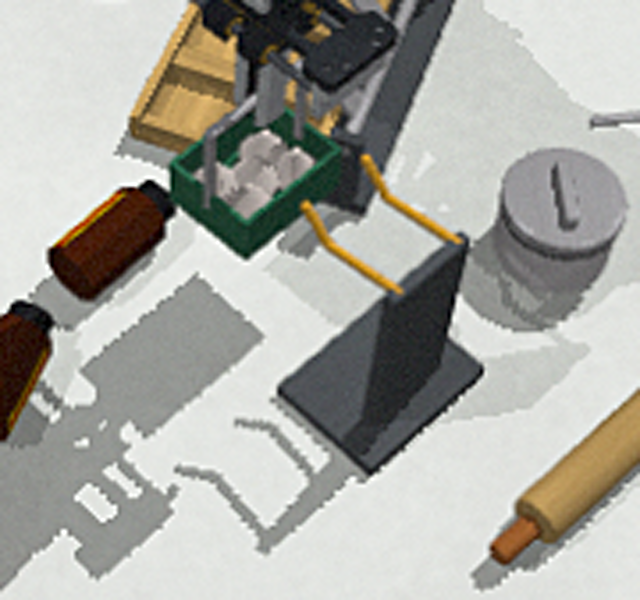

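Emit:
arm_command:
  targets:
    - {"hand": -1, "x": -0.001, "y": 0.02, "z": 0, "yaw": 0}
    - {"hand": -1, "x": 0, "y": 0.02, "z": 0, "yaw": 0}
    - {"hand": -1, "x": 0, "y": 0.02, "z": 0, "yaw": 0}
    - {"hand": -1, "x": 0, "y": 0.02, "z": 0, "yaw": 0}
    - {"hand": -1, "x": 0, "y": 0.016, "z": 0, "yaw": 0}
    - {"hand": -1, "x": 0, "y": 0, "z": 0.01, "yaw": 0}
    - {"hand": -1, "x": 0, "y": 0, "z": 0.01, "yaw": 0}
    - {"hand": -1, "x": 0, "y": 0, "z": 0.01, "yaw": 0}
    - {"hand": -1, "x": 0, "y": 0, "z": 0.005, "yaw": 0}
    - {"hand": -1, "x": 0, "y": 0, "z": 0, "yaw": 0}

```text
clock: 6.8
eef_pos: [688.0, -40.2, 170.1]
eef_rot: [-3.141, 0.0, 1.334]
wrist_force: [-0.6, -0.5, -1.8]
finger_gap: 7.7
finger_force: 30.0
```

Emit:
arm_command:
  targets:
    - {"hand": -1, "x": 0, "y": 0, "z": 0.002, "yaw": 0}
    - {"hand": -1, "x": 0, "y": 0, "z": 0.002, "yaw": 0}
    - {"hand": -1, "x": 0, "y": 0, "z": 0.001, "yaw": 0}

```text
clock: 7.1
eef_pos: [689.3, -40.3, 167.8]
eef_rot: [3.137, -0.001, 1.334]
wrist_force: [1.3, -0.8, 12.5]
finger_gap: 8.0
finger_force: 30.0
```

```bash
python3 go.py 688.3,-39.3,164,1.336; python3 - <<'E'
from h import *
a=camera("scene")[:,:,::-1]
A=cv2.resize(a[170:340,240:420],(640,600),interpolation=cv2.INTER_CUBIC)
cv2.imwrite("pics/d.png",A)
E
```

```text
t 7.1 pos [689.3 -40.3 167.8] yaw 1.334 gap 8.0 F [ 1.3 -0.8 12.5] ff 30.0 j6 0.13
-> 688.3,-39.3,164,1.336 tool mm [ 0.8 -1.2  3.8] yaw -0.002
```

View pics/d.png

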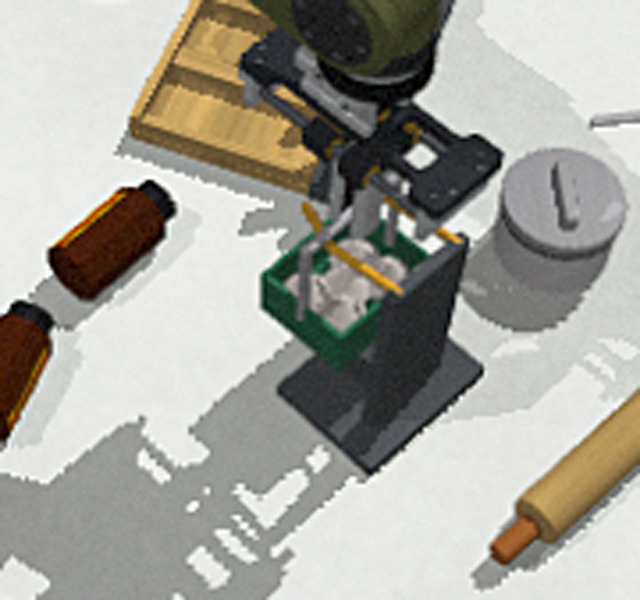

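Emit:
arm_command:
  targets:
    - {"hand": -1, "x": 0, "y": 0, "z": -0.001, "yaw": 0}
    - {"hand": -0.6, "x": 0, "y": 0, "z": 0, "yaw": 0}
    - {"hand": -0.4, "x": 0, "y": 0, "z": 0, "yaw": 0}
    - {"hand": -0.3, "x": 0, "y": 0, "z": 0, "yaw": 0}
    - {"hand": -0.3, "x": 0, "y": 0, "z": 0, "yaw": 0}
    - {"hand": -0.3, "x": 0, "y": 0, "z": -0.01, "yaw": 0}
    - {"hand": -0.3, "x": 0, "y": 0, "z": -0.03, "yaw": 0}
    - {"hand": -0.3, "x": 0, "y": 0, "z": -0.03, "yaw": 0}
    - {"hand": -0.3, "x": 0, "y": -0.03, "z": -0.02, "yaw": 0}
    - {"hand": -0.3, "x": 0, "y": -0.04, "z": 0, "yaw": 0}

```text
clock: 8.15
eef_pos: [620.6, -23.9, 259.5]
eef_rot: [3.137, -0.001, 1.333]
wrist_force: [0.9, 0.2, -0.2]
finger_gap: 33.1
finger_force: 0.0
```

Emit:
arm_command:
  targets:
    - {"hand": 0.2, "x": 0, "y": -0.045, "z": 0, "yaw": 0}
    - {"hand": 0.2, "x": 0, "y": -0.045, "z": 0, "yaw": 0}
    - {"hand": 0.2, "x": 0, "y": -0.045, "z": 0, "yaw": 0}
    - {"hand": 0.2, "x": 0, "y": -0.045, "z": 0, "yaw": 0}
    - {"hand": 0.2, "x": 0, "y": -0.045, "z": 0, "yaw": 0}
    - {"hand": 0.2, "x": 0, "y": -0.045, "z": 0, "yaw": 0}

```text
clock: 8.75
eef_pos: [356.0, 39.9, 257.0]
eef_rot: [3.141, -0.0, 1.334]
wrist_force: [0.3, 0.3, 1.0]
finger_gap: 56.2
finger_force: 0.0
```

```bash
python3 go.py; python3 - <<'E'
from h import *
a=camera("scene")[:,:,::-1];b=camera("top")[:,:,::-1].copy()
A=cv2.resize(a[200:340,180:390],(800,533),interpolation=cv2.INTER_CUBIC)
cv2.imwrite("pics/e.png",A);cv2.imwrite("pics/raw_top2.png",b);print(jars(b))
E
```

```text
t 8.8 pos [356.   39.9 257. ] yaw 1.334 gap 56.2 F [0.3 0.3 1. ] ff 0.0 j6 0.25
[(285.9, -579.8, 176.7, 149.3, 89.7), (314.5, 237.8, 86.9, 82.7, -89.0), (486.5, -346.3, 89.4, 46.6, -83.7), (491.7, -212.2, 95.4, 45.5, -79.1), (494.1, -66.4, 86.5, 45.5, 78.4), (1038.1, -506.2, 383.1, 19.7, -87.2)]
```

View pics/e.png

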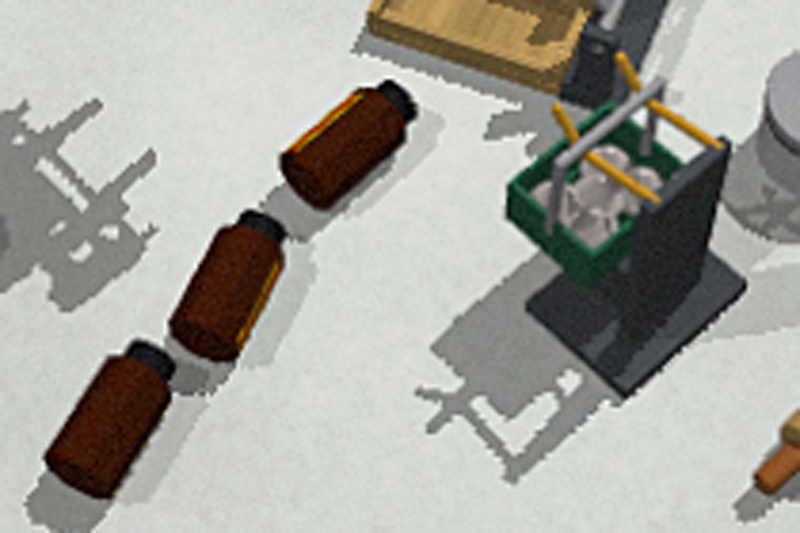

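```bash
cat >> h.py <<'E'
def jar2(im,near,z=25):
    "jar incl. cap near world xy: centre, cap-axis angle, from top image"
    u,v=proj("top",[near[0],near[1],25])[0]
    hsv=cv2.cvtColor(im,cv2.COLOR_BGR2HSV);g=im.max(2)
    lab=(hsv[...,1]>120)&(g>80)
    m=((g<75)|((hsv[...,1]>90)&(hsv[...,0]<35))).astype(np.uint8)
    m=cv2.morphologyEx(m,cv2.MORPH_OPEN,np.ones((3,3)))
    n,L,st,ct=cv2.connectedComponentsWithStats(m)
    k=min((i for i in range(1,n) if 200<st[i,4]<3000),key=lambda i:np.hypot(*(ct[i]-[u,v])))
    c=np.argwhere(L==k)[:,::-1]
    P=plane("top",c,z)[:,:2].astype(np.float32);(cx,cy),(w,h),a=cv2.minAreaRect(P)
    if w<h:w,h,a=h,w,a+90
    yl=((L==k)&(hsv[...,0]>10)&(hsv[...,0]<40)&(hsv[...,1]>110)&(g>90))
    lp=plane("top",np.argwhere(yl)[:,::-1],45)[:,:2].mean(0).round(1) if yl.sum()>5 else None
    cap=plane("top",np.argwhere((L==k)&(hsv[...,1]<90))[:,::-1],z)[:,:2]
    return dict(c=(round(cx,1),round(cy,1)),len=round(w,1),wid=round(h,1),ang=round(a%180,1),label=lp,nlab=int(yl.sum()),cap=cap.mean(0).round(0) if len(cap)>5 else None)
E
python3 - <<'E'
from h import *
b=cv2.imread("pics/raw_top2.png")
for n in [(494,-60),(492,-205),(486,-335)]: print(jar2(b,n))
E
python3 go.py 494,-60,120,1.379
```

```text
{'c': (494.6, -62.5), 'len': 110.9, 'wid': 51.7, 'ang': 81.2, 'label': None, 'nlab': 4, 'cap': array([500., -61.])}
{'c': (489.2, -279.6), 'len': 254.7, 'wid': 64.3, 'ang': 87.9, 'label': None, 'nlab': 0, 'cap': array([ 484., -286.])}
{'c': (489.2, -279.6), 'len': 254.7, 'wid': 64.3, 'ang': 87.9, 'label': None, 'nlab': 0, 'cap': array([ 484., -286.])}
t 8.8 pos [354.7  40.4 257.8] yaw 1.335 gap 56.3 F [ 0.6 -0.1  0.2] ff 0.0 j6 0.25
-> 494,-60,120,1.379 tool mm [-72.  155.8 137.8] yaw -0.044
```

Emit:
arm_command:
  targets:
    - {"hand": 1, "x": 0, "y": 0, "z": 0, "yaw": -0.065}
    - {"hand": 1, "x": -0.019, "y": 0.039, "z": 0.02, "yaw": 0}
    - {"hand": 1, "x": -0.019, "y": 0.039, "z": 0.02, "yaw": 0}
    - {"hand": 1, "x": -0.019, "y": 0.039, "z": 0.02, "yaw": 0}
    - {"hand": 1, "x": -0.02, "y": 0.038, "z": 0.02, "yaw": 0}
    - {"hand": 1, "x": 0, "y": 0, "z": 0.04, "yaw": 0}
    - {"hand": 1, "x": 0, "y": 0, "z": 0.04, "yaw": 0}
    - {"hand": 1, "x": 0, "y": 0, "z": 0.04, "yaw": 0}
    - {"hand": 1, "x": 0, "y": 0, "z": 0.03, "yaw": 0}
    - {"hand": 1, "x": 0, "y": 0, "z": 0.018, "yaw": 0}

```text
clock: 9.85
eef_pos: [496.9, -62.9, 6.3]
eef_rot: [-3.139, -0.0, 1.399]
wrist_force: [0.4, 0.2, 0.9]
finger_gap: 94.2
finger_force: 0.0
```

Emit:
arm_command:
  targets:
    - {"hand": 1, "x": 0, "y": 0, "z": 0.002, "yaw": 0}
    - {"hand": 1, "x": 0, "y": 0.01, "z": 0, "yaw": 0}
    - {"hand": 1, "x": 0, "y": 0.008, "z": 0, "yaw": 0}
    - {"hand": 1, "x": 0, "y": 0.003, "z": 0, "yaw": 0}

```text
clock: 10.25
eef_pos: [519.6, -66.7, 7.7]
eef_rot: [3.14, 0.0, 1.399]
wrist_force: [-3.3, 0.3, 1.6]
finger_gap: 94.0
finger_force: 1.5
```

```bash
python3 go.py
```

```text
t 10.2 pos [519.6 -66.7   7.7] yaw 1.399 gap 94.0 F [-3.3  0.3  1.6] ff 1.5 j6 -0.03
```

Emit:
arm_command:
  targets:
    - {"hand": 1, "x": 0, "y": 0.003, "z": -0.002, "yaw": 0}
    - {"hand": 1, "x": 0, "y": 0.003, "z": -0.003, "yaw": 0}
    - {"hand": 1, "x": 0, "y": 0.003, "z": -0.003, "yaw": 0}
    - {"hand": 1, "x": 0, "y": 0.003, "z": -0.003, "yaw": 0}
    - {"hand": 1, "x": 0, "y": 0.003, "z": -0.003, "yaw": 0}
    - {"hand": 1, "x": 0, "y": 0.003, "z": -0.003, "yaw": 0}
    - {"hand": 1, "x": 0, "y": 0.003, "z": -0.003, "yaw": 0}
    - {"hand": 1, "x": 0, "y": 0, "z": 0, "yaw": 0}
    - {"hand": 1, "x": 0, "y": 0, "z": 0, "yaw": 0}
    - {"hand": 1, "x": 0, "y": -0.01, "z": 0, "yaw": 0}

```text
clock: 11.25
eef_pos: [528.9, -68.3, 26.3]
eef_rot: [3.141, -0.0, 1.399]
wrist_force: [-0.5, 0.2, -0.9]
finger_gap: 94.0
finger_force: 0.0
```

```bash
python3 go.py; python3 - <<'E'
from h import *
a=camera("scene")[:,:,::-1];b=camera("top")[:,:,::-1].copy()
A=cv2.resize(a[200:340,180:320],(500,500),interpolation=cv2.INTER_CUBIC)
B=cv2.resize(b[190:235,260:400],(800,257),interpolation=cv2.INTER_CUBIC);B=np.clip(B.astype(int)*2,0,255).astype(np.uint8)
o=np.zeros((600,800,3),np.uint8);o[:340,:340]=cv2.resize(A,(340,340));o[340:597]=B
o[:340,340:]=cv2.resize(A[:300,200:],(460,340))
cv2.imwrite("pics/f.png",o);cv2.imwrite("pics/raw_top3.png",b)
E
```

```text
t 11.2 pos [528.9 -68.3  26.3] yaw 1.399 gap 94.0 F [-0.5  0.2 -0.9] ff 0.0 j6 -0.03
```

View pics/f.png

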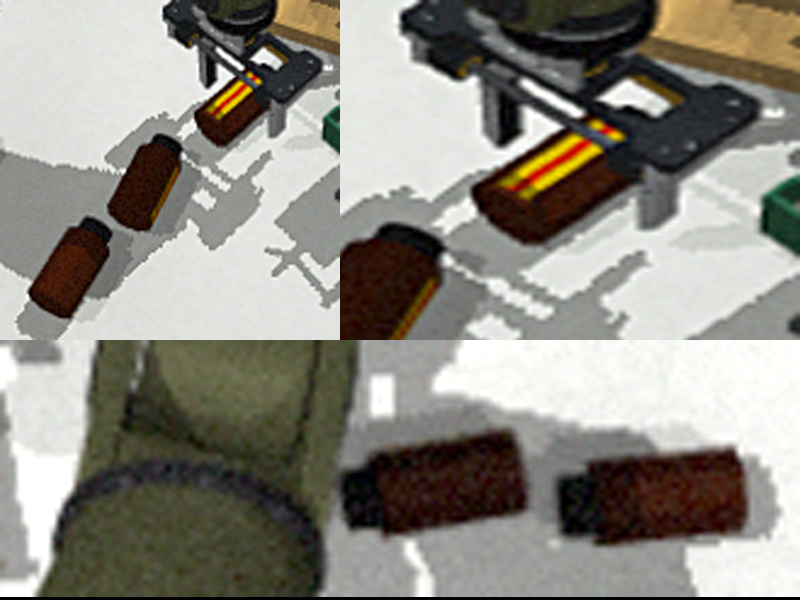

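Emit:
arm_command:
  targets:
    - {"hand": 1, "x": 0, "y": -0.013, "z": 0, "yaw": 0}
    - {"hand": 1, "x": 0, "y": 0, "z": 0.009, "yaw": 0}
    - {"hand": -1, "x": 0, "y": 0, "z": 0, "yaw": 0}
    - {"hand": -1, "x": 0, "y": 0, "z": 0, "yaw": 0}
    - {"hand": -1, "x": 0, "y": 0, "z": 0, "yaw": 0}
    - {"hand": -1, "x": 0, "y": 0, "z": 0, "yaw": 0}
    - {"hand": -1, "x": 0, "y": 0, "z": 0, "yaw": 0}
    - {"hand": -1, "x": 0, "y": 0, "z": 0, "yaw": 0}
    - {"hand": -1, "x": 0, "y": 0, "z": 0, "yaw": 0}
    - {"hand": -1, "x": 0, "y": 0, "z": 0, "yaw": 0}
  newtons: 35

```text
clock: 12.35
eef_pos: [516.3, -66.1, 17.7]
eef_rot: [3.141, 0.0, 1.399]
wrist_force: [2.5, -1.2, 1.4]
finger_gap: 49.3
finger_force: 35.0
```

Emit:
arm_command:
  targets:
    - {"hand": -1, "x": 0, "y": 0, "z": -0.01, "yaw": 0}
    - {"hand": -1, "x": 0, "y": 0, "z": -0.02, "yaw": 0}
    - {"hand": -1, "x": 0, "y": 0, "z": -0.03, "yaw": 0}
    - {"hand": -1, "x": 0, "y": 0, "z": -0.04, "yaw": 0}
    - {"hand": -1, "x": 0, "y": 0, "z": -0.03, "yaw": 0}

```text
clock: 12.85
eef_pos: [515.7, -66.0, 150.0]
eef_rot: [3.141, 0.0, 1.399]
wrist_force: [0.2, -1.2, -3.3]
finger_gap: 49.7
finger_force: 35.0
```

```bash
python3 go.py 472.5,252,147,0.185; python3 - <<'E'
from h import *
b=camera("top")[:,:,::-1].copy();cv2.imwrite("pics/raw_top4.png",b)
R=np.array([[.983,-.184],[.184,.983]])
def w(x,y,z): p=R@[x,y]+[495.3,175];return [p[0],p[1],z]
B=np.clip(b.astype(int)*1.5,0,255).astype(np.uint8)
k=6;x0,y0=170,165
C=cv2.resize(B[y0:y0+95,x0:x0+110],None,fx=k,fy=k,interpolation=cv2.INTER_CUBIC)
for yy in(-109,-51,-29,29,51,109):
    q=proj("top",[w(-71,yy,28 if abs(yy)<100 else 12),w(71,yy,28)]);q=((q+.5-[x0,y0])*k).astype(int)
    cv2.line(C,tuple(map(int,q[0])),tuple(map(int,q[1])),(0,255,0),1)
cv2.imwrite("pics/g.png",C)
E
```

```text
t 12.8 pos [515.7 -66.  150. ] yaw 1.399 gap 49.7 F [ 0.2 -1.2 -3.3] ff 35.0 j6 -0.03
-> 472.5,252,147,0.185 tool mm [  16.  -320.5    3. ] yaw 1.214
```

View pics/g.png

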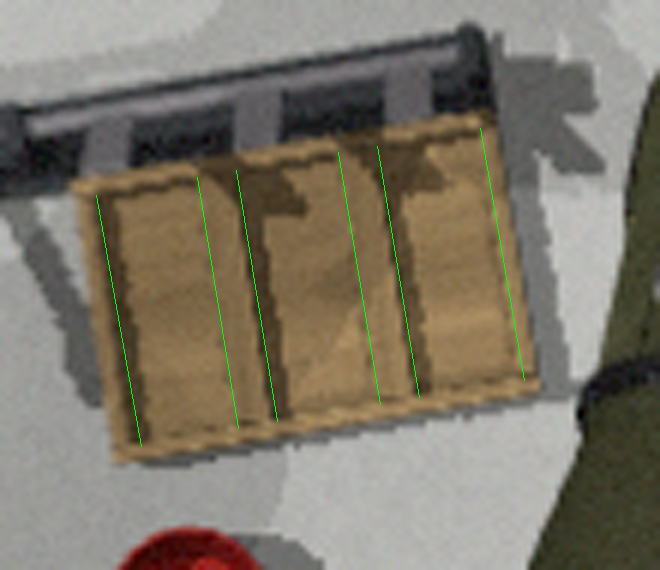

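Emit:
arm_command:
  targets:
    - {"hand": -1, "x": 0, "y": 0, "z": 0, "yaw": 0.136}
    - {"hand": -1, "x": 0, "y": 0, "z": 0, "yaw": 0.136}
    - {"hand": -1, "x": 0, "y": 0, "z": 0, "yaw": 0.136}
    - {"hand": -1, "x": 0, "y": 0, "z": 0, "yaw": 0.136}
    - {"hand": -1, "x": 0, "y": 0, "z": 0, "yaw": 0.136}
    - {"hand": -1, "x": 0, "y": 0, "z": 0, "yaw": 0.136}
    - {"hand": -1, "x": 0, "y": 0, "z": 0, "yaw": 0.136}
    - {"hand": -1, "x": 0, "y": 0, "z": 0, "yaw": 0.136}
    - {"hand": -1, "x": 0, "y": 0, "z": 0, "yaw": 0.133}

```text
clock: 13.8
eef_pos: [515.5, -66.0, 147.4]
eef_rot: [-3.141, 0.001, 0.172]
wrist_force: [-1.0, 1.0, -3.2]
finger_gap: 49.9
finger_force: 35.0
```

Emit:
arm_command:
  targets:
    - {"hand": -1, "x": 0.002, "y": -0.036, "z": 0, "yaw": 0}
    - {"hand": -1, "x": 0.002, "y": -0.036, "z": 0, "yaw": 0}
    - {"hand": -1, "x": 0.002, "y": -0.036, "z": 0, "yaw": 0}
    - {"hand": -1, "x": 0.002, "y": -0.036, "z": 0, "yaw": 0}
    - {"hand": -1, "x": 0.002, "y": -0.036, "z": 0, "yaw": 0}
    - {"hand": -1, "x": 0.002, "y": -0.036, "z": 0, "yaw": 0}
    - {"hand": -1, "x": 0.002, "y": -0.036, "z": 0, "yaw": 0}
    - {"hand": -1, "x": 0, "y": -0.036, "z": 0, "yaw": 0}
    - {"hand": -1, "x": 0, "y": -0.034, "z": 0, "yaw": 0}
    - {"hand": -1, "x": 0, "y": 0, "z": 0, "yaw": 0}

```text
clock: 14.8
eef_pos: [471.5, 256.2, 147.4]
eef_rot: [-3.141, 0.001, 0.181]
wrist_force: [0.1, 0.2, -2.4]
finger_gap: 49.9
finger_force: 35.0
```

```bash
python3 go.py 473.2,253.3,31,0.178
```

```text
t 14.8 pos [471.5 256.2 147.4] yaw 0.181 gap 49.9 F [ 0.1  0.2 -2.4] ff 35.0 j6 1.82
-> 473.2,253.3,31,0.178 tool mm [  1.2   3.2 116.4] yaw 0.003
```

Lower, nearly to the floor, then check the force.

Emit:
arm_command:
  targets:
    - {"hand": -1, "x": 0.001, "y": 0.003, "z": 0.03, "yaw": 0.003}
    - {"hand": -1, "x": 0, "y": 0, "z": 0.03, "yaw": 0}
    - {"hand": -1, "x": 0, "y": 0, "z": 0.02, "yaw": 0}
    - {"hand": -1, "x": 0, "y": 0, "z": 0.01, "yaw": 0}
    - {"hand": -1, "x": 0, "y": 0, "z": 0.008, "yaw": 0}
    - {"hand": -1, "x": 0, "y": 0, "z": 0.006, "yaw": 0}
    - {"hand": -1, "x": 0, "y": 0, "z": 0.005, "yaw": 0}
    - {"hand": -1, "x": 0, "y": 0, "z": 0.004, "yaw": 0}
    - {"hand": -1, "x": 0, "y": 0, "z": 0.003, "yaw": 0}
    - {"hand": -1, "x": 0, "y": 0, "z": 0, "yaw": 0}

```text
clock: 15.8
eef_pos: [474.5, 250.8, 31.7]
eef_rot: [-3.141, -0.001, 0.175]
wrist_force: [0.7, 0.8, -1.3]
finger_gap: 49.2
finger_force: 35.0
```

```bash
python3 go.py 473.2,253.3,31,0.178
```

```text
t 15.8 pos [474.5 250.8  31.7] yaw 0.175 gap 49.2 F [ 0.7  0.8 -1.3] ff 35.0 j6 1.81
-> 473.2,253.3,31,0.178 tool mm [-0.9 -2.7  0.7] yaw -0.003
```

Emit:
arm_command:
  targets:
    - {"hand": 0.15, "x": 0, "y": 0, "z": 0, "yaw": 0}
    - {"hand": 0.25, "x": 0, "y": 0, "z": 0, "yaw": 0}
    - {"hand": 0.3, "x": 0, "y": 0, "z": 0, "yaw": 0}
    - {"hand": 0.3, "x": 0, "y": 0, "z": 0, "yaw": 0}
    - {"hand": 0.3, "x": 0, "y": 0, "z": -0.01, "yaw": 0}
    - {"hand": 0.3, "x": 0, "y": 0, "z": -0.03, "yaw": 0}
    - {"hand": 0.3, "x": 0, "y": 0, "z": -0.04, "yaw": 0}
    - {"hand": 0.3, "x": 0, "y": 0, "z": -0.04, "yaw": 0}
    - {"hand": 0.3, "x": -0.04, "y": 0, "z": -0.02, "yaw": 0}
    - {"hand": 1, "x": -0.045, "y": 0, "z": 0, "yaw": 0}

```text
clock: 16.8
eef_pos: [391.0, 236.0, 174.6]
eef_rot: [-3.14, -0.005, 0.174]
wrist_force: [0.3, 0.4, 0.1]
finger_gap: 66.3
finger_force: 0.0
```

```bash
python3 go.py; python3 - <<'E'
from h import *
a=camera("scene")[:,:,::-1];b=camera("top")[:,:,::-1].copy()
o=np.zeros((600,800,3),np.uint8)
o[:300,:400]=cv2.resize(a[140:245,260:400],(400,300));o[:300,400:]=cv2.resize(a[235:340,180:320],(400,300))
o[300:,:]=np.clip(cv2.resize(b[170:245,200:400],(800,300)).astype(int)*1.7,0,255)
cv2.imwrite("pics/h.png",o);cv2.imwrite("pics/raw_top5.png",b);print(jars(b))
E
```

```text
t 16.8 pos [391.  236.  174.6] yaw 0.174 gap 66.3 F [0.3 0.4 0.1] ff 0.0 j6 1.86
[(285.9, -579.8, 176.7, 149.3, 89.7), (486.0, -346.1, 91.9, 46.4, -83.0), (491.2, -210.1, 99.7, 46.2, -79.3), (468.5, 251.8, 109.4, 68.7, -6.2), (1040.0, -554.3, 287.0, 19.5, -87.0)]
```

View pics/h.png

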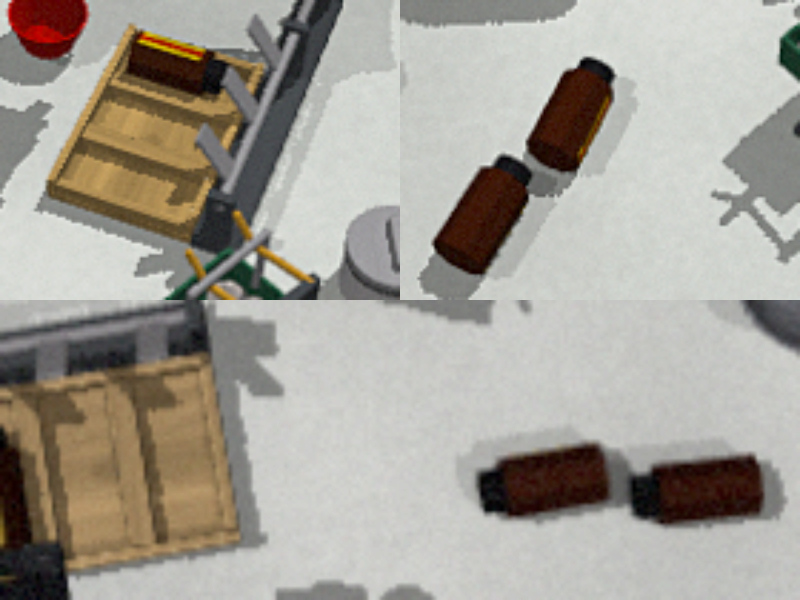

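```bash
python3 - <<'E'
from h import *
for cap,far in [((320,217.5),(352,212.5)),((358,219.25),(390.75,215.5))]:
    c=plane("top",[cap],12)[0];f=plane("top",[far],44)[0];d=c-f
    print(c.round(1),f.round(1),((c+f)/2).round(1),np.hypot(*d[:2]).round(1),np.degrees(np.arctan2(d[1],d[0])).round(1))
E
python3 go.py 490,-199,150,1.757
```

```text
[ 483.2 -157.2   12. ] [ 499.2 -259.9   44. ] [ 491.2 -208.6   28. ] 103.9 98.8
[ 478.9 -286.3   12. ] [ 490.8 -390.    44. ] [ 484.8 -338.1   28. ] 104.4 96.6
t 16.9 pos [387.1 235.1 172.4] yaw 0.176 gap 73.9 F [0.5 0.  0.2] ff 0.0 j6 1.86
-> 490,-199,150,1.757 tool mm [-445.6   20.8   22.4] yaw -1.581
```

Emit:
arm_command:
  targets:
    - {"hand": 1, "x": 0, "y": 0, "z": 0, "yaw": -0.142}
    - {"hand": 1, "x": 0, "y": 0, "z": 0, "yaw": -0.142}
    - {"hand": 1, "x": 0, "y": 0, "z": 0, "yaw": -0.142}
    - {"hand": 1, "x": 0, "y": 0, "z": 0, "yaw": -0.142}
    - {"hand": 1, "x": 0, "y": 0, "z": 0, "yaw": -0.142}
    - {"hand": 1, "x": 0, "y": 0, "z": 0, "yaw": -0.142}
    - {"hand": 1, "x": 0, "y": 0, "z": 0, "yaw": -0.142}
    - {"hand": 1, "x": 0, "y": 0, "z": 0, "yaw": -0.142}
    - {"hand": 1, "x": 0, "y": 0, "z": 0, "yaw": -0.142}
    - {"hand": 1, "x": 0, "y": 0, "z": 0, "yaw": -0.142}

```text
clock: 17.9
eef_pos: [391.1, 235.8, 172.0]
eef_rot: [3.141, -0.0, 1.601]
wrist_force: [-0.0, 0.1, 0.6]
finger_gap: 94.1
finger_force: 0.0
```

Emit:
arm_command:
  targets:
    - {"hand": 1, "x": 0, "y": 0, "z": 0, "yaw": -0.141}
    - {"hand": 1, "x": -0.045, "y": 0.003, "z": 0, "yaw": 0}
    - {"hand": 1, "x": -0.045, "y": 0.003, "z": 0, "yaw": 0}
    - {"hand": 1, "x": -0.045, "y": 0.003, "z": 0, "yaw": 0}
    - {"hand": 1, "x": -0.045, "y": 0.003, "z": 0, "yaw": 0}
    - {"hand": 1, "x": -0.045, "y": 0.003, "z": 0, "yaw": 0}
    - {"hand": 1, "x": -0.045, "y": 0.003, "z": 0, "yaw": 0}
    - {"hand": 1, "x": -0.045, "y": 0.003, "z": 0, "yaw": 0}
    - {"hand": 1, "x": -0.045, "y": 0.003, "z": 0, "yaw": 0}
    - {"hand": 1, "x": -0.045, "y": 0.003, "z": 0, "yaw": 0}

```text
clock: 18.9
eef_pos: [484.2, -161.6, 172.1]
eef_rot: [3.141, 0.001, 1.736]
wrist_force: [0.6, 0.8, 0.7]
finger_gap: 94.1
finger_force: 0.0
```

Emit:
arm_command:
  targets:
    - {"hand": 1, "x": -0.045, "y": 0.002, "z": 0, "yaw": 0}
    - {"hand": 1, "x": -0.005, "y": 0, "z": 0, "yaw": 0}
    - {"hand": 1, "x": 0, "y": 0, "z": 0, "yaw": 0}

```text
clock: 19.2
eef_pos: [494.0, -209.2, 171.4]
eef_rot: [-3.141, -0.0, 1.734]
wrist_force: [0.6, 0.6, 0.6]
finger_gap: 94.1
finger_force: 0.0
```

```bash
python3 go.py 491,-208.6,9,1.737
```

```text
t 19.2 pos [ 494.  -209.2  171.4] yaw 1.734 gap 94.1 F [0.6 0.6 0.6] ff 0.0 j6 -0.63
-> 491,-208.6,9,1.737 tool mm [  1.1  -2.8 162.4] yaw -0.003
```

Emit:
arm_command:
  targets:
    - {"hand": 1, "x": 0.001, "y": -0.003, "z": 0.04, "yaw": 0}
    - {"hand": 1, "x": 0, "y": 0, "z": 0.045, "yaw": 0}
    - {"hand": 1, "x": 0, "y": 0, "z": 0.04, "yaw": 0}
    - {"hand": 1, "x": 0, "y": 0, "z": 0.03, "yaw": 0}
    - {"hand": 1, "x": 0, "y": 0, "z": 0.008, "yaw": 0}
    - {"hand": 1, "x": 0, "y": -0.01, "z": 0, "yaw": 0}
    - {"hand": 1, "x": 0, "y": -0.008, "z": 0, "yaw": 0}
    - {"hand": 1, "x": 0, "y": -0.002, "z": 0, "yaw": 0}
    - {"hand": 1, "x": 0, "y": -0.002, "z": 0, "yaw": 0}

```text
clock: 20.1
eef_pos: [469.7, -211.8, 9.9]
eef_rot: [3.139, 0.002, 1.735]
wrist_force: [2.5, -0.2, -0.3]
finger_gap: 94.4
finger_force: 0.8
```

```bash
python3 go.py
```

```text
t 20.1 pos [ 469.7 -211.8    9.9] yaw 1.735 gap 94.4 F [ 2.5 -0.2 -0.3] ff 0.8 j6 -0.66
```

Emit:
arm_command:
  targets:
    - {"hand": 1, "x": 0, "y": -0.003, "z": -0.002, "yaw": 0}
    - {"hand": 1, "x": 0, "y": -0.003, "z": -0.003, "yaw": 0}
    - {"hand": 1, "x": 0, "y": -0.003, "z": -0.003, "yaw": 0}
    - {"hand": 1, "x": 0, "y": -0.003, "z": -0.003, "yaw": 0}
    - {"hand": 1, "x": 0, "y": -0.003, "z": -0.003, "yaw": 0}
    - {"hand": 1, "x": 0, "y": -0.003, "z": -0.003, "yaw": 0}
    - {"hand": 1, "x": 0, "y": -0.003, "z": -0.003, "yaw": 0}
    - {"hand": 1, "x": 0, "y": 0, "z": 0, "yaw": 0}
    - {"hand": 1, "x": 0, "y": 0, "z": 0, "yaw": 0}
    - {"hand": 1, "x": 0, "y": 0.01, "z": 0, "yaw": 0}

```text
clock: 21.1
eef_pos: [458.1, -213.2, 28.3]
eef_rot: [-3.141, -0.0, 1.735]
wrist_force: [-0.1, -0.0, 0.2]
finger_gap: 94.0
finger_force: 0.0
```

Emit:
arm_command:
  targets:
    - {"hand": 1, "x": 0, "y": 0, "z": 0.019, "yaw": 0}
    - {"hand": 1, "x": 0, "y": 0, "z": 0, "yaw": 0}
    - {"hand": 1, "x": 0, "y": -0.005, "z": 0, "yaw": 0}
    - {"hand": 1, "x": 0, "y": -0.003, "z": 0, "yaw": 0}
    - {"hand": 1, "x": 0, "y": -0.001, "z": 0, "yaw": 0}

```text
clock: 21.6
eef_pos: [449.3, -214.9, 10.0]
eef_rot: [3.141, 0.0, 1.735]
wrist_force: [0.0, 0.9, 0.7]
finger_gap: 93.7
finger_force: 0.0
```

```bash
python3 go.py; python3 - <<'E'
from h import *
a=camera("scene")[:,:,::-1]
cv2.imwrite("pics/i.png",cv2.resize(a[220:340,180:340],(800,600)))
E
```

```text
t 21.6 pos [ 449.3 -214.9   10. ] yaw 1.735 gap 93.7 F [0.  0.9 0.7] ff 0.0 j6 -0.68
```

View pics/i.png

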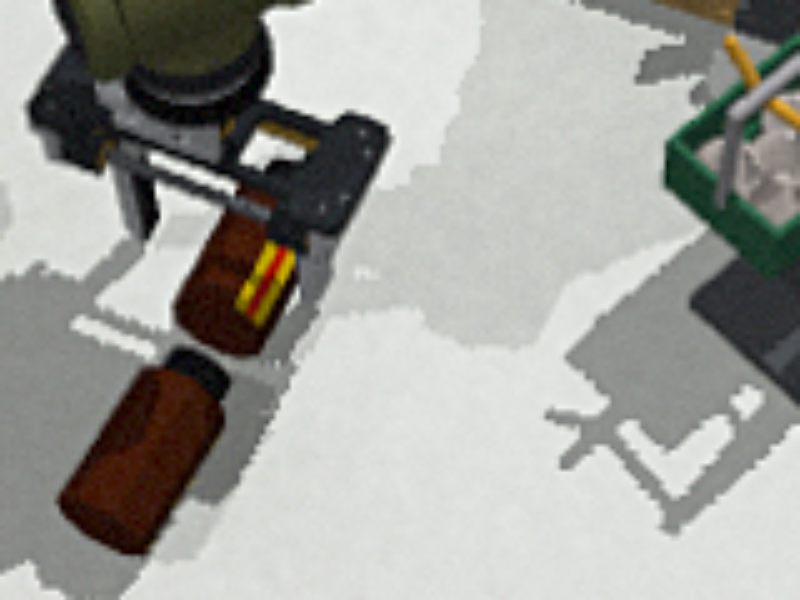

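Emit:
arm_command:
  targets:
    - {"hand": 1, "x": 0, "y": -0.003, "z": 0, "yaw": 0}
    - {"hand": 1, "x": 0, "y": -0.003, "z": -0.003, "yaw": 0}
    - {"hand": 1, "x": 0, "y": -0.003, "z": -0.003, "yaw": 0}
    - {"hand": 1, "x": 0, "y": -0.003, "z": -0.003, "yaw": 0}
    - {"hand": 1, "x": 0, "y": -0.003, "z": -0.003, "yaw": 0}
    - {"hand": 1, "x": 0, "y": -0.003, "z": -0.003, "yaw": 0}
    - {"hand": 1, "x": 0, "y": -0.003, "z": -0.003, "yaw": 0}
    - {"hand": 1, "x": 0, "y": -0.003, "z": -0.003, "yaw": 0}
    - {"hand": 1, "x": 0, "y": 0, "z": 0, "yaw": 0}
    - {"hand": 1, "x": 0, "y": 0.01, "z": 0, "yaw": 0}

```text
clock: 22.65
eef_pos: [435.3, -217.0, 30.5]
eef_rot: [-3.141, -0.0, 1.735]
wrist_force: [0.2, -0.1, -0.5]
finger_gap: 94.2
finger_force: 0.0
```

```bash
python3 go.py; python3 - <<'E'
from h import *
a=camera("scene")[:,:,::-1].copy();cv2.imwrite("pics/raw_s.png",a)
h=cv2.cvtColor(a,cv2.COLOR_BGR2HSV);m=((h[...,0]>20)&(h[...,0]<35)&(h[...,1]>150)&(h[...,2]>120))
m[:220]=0;m[:,320:]=0
q=np.argwhere(m)[:,::-1];print(len(q),q.min(0),q.max(0))
P=plane("scene",q,50)[:,:2].astype(np.float32);print(cv2.minAreaRect(P),P.mean(0))
E
```

```text
t 22.6 pos [ 435.3 -217.    30.5] yaw 1.735 gap 94.2 F [ 0.2 -0.1 -0.5] ff 0.0 j6 -0.7
195 [141 257] [227 277]
((360.4200134277344, -282.6471252441406), (233.44908142089844, 61.98775863647461), 33.18452835083008) [ 364.7751  -272.65295]
```

```bash
python3 - <<'E'
from h import *
a=cv2.imread("pics/raw_s.png")
h=cv2.cvtColor(a,cv2.COLOR_BGR2HSV);m=((h[...,0]>20)&(h[...,0]<35)&(h[...,1]>150)&(h[...,2]>120))
m[:220]=0;m[:,320:]=0;m[:,:185]=0
q=np.argwhere(m)[:,::-1];print(len(q),q.min(0),q.max(0))
P=plane("scene",q,50)[:,:2].astype(np.float32);print(cv2.minAreaRect(P),P.mean(0))
E
```

```text
98 [213 257] [227 277]
((444.18585205078125, -227.7786407470703), (20.455781936645508, 62.61249542236328), 8.908581733703613) [ 444.3463  -228.61627]
```

Emit:
arm_command:
  targets:
    - {"hand": 1, "x": 0.001, "y": 0.01, "z": 0, "yaw": 0}
    - {"hand": 1, "x": 0, "y": 0, "z": 0.013, "yaw": 0}
    - {"hand": -1, "x": 0, "y": 0, "z": 0, "yaw": 0}
    - {"hand": -1, "x": 0, "y": 0, "z": 0, "yaw": 0}
    - {"hand": -1, "x": 0, "y": 0, "z": 0, "yaw": 0}
    - {"hand": -1, "x": 0, "y": 0, "z": 0, "yaw": 0}
    - {"hand": -1, "x": 0, "y": 0, "z": 0, "yaw": 0}
    - {"hand": -1, "x": 0, "y": 0, "z": 0, "yaw": 0}
    - {"hand": -1, "x": 0, "y": 0, "z": 0, "yaw": 0}
    - {"hand": -1, "x": 0, "y": 0, "z": 0, "yaw": 0}
  newtons: 35

```text
clock: 23.7
eef_pos: [445.2, -214.4, 17.6]
eef_rot: [-3.141, -0.0, 1.736]
wrist_force: [-2.7, -0.7, 3.7]
finger_gap: 49.7
finger_force: 35.0
```

Emit:
arm_command:
  targets:
    - {"hand": -1, "x": 0, "y": 0, "z": -0.01, "yaw": 0}
    - {"hand": -1, "x": 0, "y": 0, "z": -0.02, "yaw": 0}
    - {"hand": -1, "x": 0, "y": 0, "z": -0.03, "yaw": 0}
    - {"hand": -1, "x": 0, "y": 0, "z": -0.04, "yaw": 0}
    - {"hand": -1, "x": 0, "y": 0, "z": -0.03, "yaw": 0}

```text
clock: 24.2
eef_pos: [445.5, -214.4, 150.2]
eef_rot: [3.14, 0.001, 1.736]
wrist_force: [-0.6, -0.4, -3.4]
finger_gap: 49.6
finger_force: 35.0
```

```bash
python3 go.py 487.4,174.5,147,0.178;  python3 - <<'E'
from h import *
cv2.imwrite("pics/raw_s.png",camera("scene")[:,:,::-1])
a=cv2.imread("pics/raw_s.png")
h=cv2.cvtColor(a,cv2.COLOR_BGR2HSV);m=((h[...,0]>20)&(h[...,0]<35)&(h[...,1]>150)&(h[...,2]>120)).astype(np.uint8)
n,L,s,c=cv2.connectedComponentsWithStats(cv2.dilate(m,np.ones((3,3))))
for i in range(1,n):
    if s[i,4]>40: print(s[i],c[i].round())
E
```

```text
t 24.2 pos [ 445.5 -214.4  150.2] yaw 1.736 gap 49.6 F [-0.6 -0.4 -3.4] ff 35.0 j6 -0.69
-> 487.4,174.5,147,0.178 tool mm [ 110.  -375.3    3.2] yaw 1.558
[307 150  26  12 175] [320. 156.]
[350 226  13  10  46] [356. 230.]
[207 228  17  23 211] [215. 240.]
[333 240  18  13  71] [342. 246.]
[140 256  28  15 238] [154. 263.]
```

Emit:
arm_command:
  targets:
    - {"hand": -1, "x": 0, "y": 0, "z": 0, "yaw": 0.142}
    - {"hand": -1, "x": 0, "y": 0, "z": 0, "yaw": 0.142}
    - {"hand": -1, "x": 0, "y": 0, "z": 0, "yaw": 0.142}
    - {"hand": -1, "x": 0, "y": 0, "z": 0, "yaw": 0.142}
    - {"hand": -1, "x": 0, "y": 0, "z": 0, "yaw": 0.142}
    - {"hand": -1, "x": 0, "y": 0, "z": 0, "yaw": 0.142}
    - {"hand": -1, "x": 0, "y": 0, "z": 0, "yaw": 0.142}
    - {"hand": -1, "x": 0, "y": 0, "z": 0, "yaw": 0.142}
    - {"hand": -1, "x": 0, "y": 0, "z": 0, "yaw": 0.142}
    - {"hand": -1, "x": 0, "y": 0, "z": 0, "yaw": 0.142}

```text
clock: 25.25
eef_pos: [445.3, -214.2, 147.7]
eef_rot: [3.142, -0.0, 0.31]
wrist_force: [-0.5, -0.3, -2.8]
finger_gap: 50.0
finger_force: 35.0
```

Emit:
arm_command:
  targets:
    - {"hand": -1, "x": 0, "y": 0, "z": 0, "yaw": 0.138}
    - {"hand": -1, "x": 0.011, "y": -0.042, "z": 0, "yaw": 0}
    - {"hand": -1, "x": 0.012, "y": -0.042, "z": 0, "yaw": 0}
    - {"hand": -1, "x": 0.012, "y": -0.042, "z": 0, "yaw": 0}
    - {"hand": -1, "x": 0.012, "y": -0.042, "z": 0, "yaw": 0}
    - {"hand": -1, "x": 0.012, "y": -0.042, "z": 0, "yaw": 0}
    - {"hand": -1, "x": 0.012, "y": -0.042, "z": 0, "yaw": 0}
    - {"hand": -1, "x": 0.012, "y": -0.042, "z": 0, "yaw": 0}
    - {"hand": -1, "x": 0.012, "y": -0.042, "z": 0, "yaw": 0}
    - {"hand": -1, "x": 0.012, "y": -0.039, "z": 0, "yaw": 0}

```text
clock: 26.25
eef_pos: [484.0, 175.8, 147.8]
eef_rot: [-3.141, -0.0, 0.178]
wrist_force: [0.7, -0.1, -2.8]
finger_gap: 49.7
finger_force: 35.0
```

Emit:
arm_command:
  targets:
    - {"hand": -1, "x": 0, "y": 0, "z": 0, "yaw": 0}
    - {"hand": -1, "x": 0, "y": 0, "z": 0, "yaw": 0}

```text
clock: 26.45
eef_pos: [484.0, 174.2, 147.4]
eef_rot: [3.142, 0.0, 0.18]
wrist_force: [0.6, -0.4, -2.2]
finger_gap: 49.9
finger_force: 35.0
```

```bash
python3 go.py 487.4,174.5,31,0.178
```

```text
t 26.4 pos [484.  174.2 147.4] yaw 0.18 gap 49.9 F [ 0.6 -0.4 -2.2] ff 35.0 j6 1.67
-> 487.4,174.5,31,0.178 tool mm [  3.4   0.3 116.4] yaw 0.002
```

Emit:
arm_command:
  targets:
    - {"hand": -1, "x": 0.002, "y": 0, "z": 0.03, "yaw": 0.002}
    - {"hand": -1, "x": 0, "y": 0, "z": 0.03, "yaw": 0}
    - {"hand": -1, "x": 0, "y": 0, "z": 0.02, "yaw": 0}
    - {"hand": -1, "x": 0, "y": 0, "z": 0.01, "yaw": 0}
    - {"hand": -1, "x": 0, "y": 0, "z": 0.008, "yaw": 0}
    - {"hand": -1, "x": 0, "y": 0, "z": 0.006, "yaw": 0}
    - {"hand": -1, "x": 0, "y": 0, "z": 0.005, "yaw": 0}
    - {"hand": -1, "x": 0, "y": 0, "z": 0.004, "yaw": 0}
    - {"hand": -1, "x": 0, "y": 0, "z": 0.003, "yaw": 0}
    - {"hand": -1, "x": 0, "y": 0, "z": 0, "yaw": 0}

```text
clock: 27.45
eef_pos: [486.2, 174.0, 31.3]
eef_rot: [3.142, 0.0, 0.176]
wrist_force: [1.1, 0.4, -2.2]
finger_gap: 49.5
finger_force: 35.0
```

```bash
python3 go.py
```

```text
t 27.4 pos [486.2 174.   31.3] yaw 0.176 gap 49.5 F [ 1.1  0.4 -2.2] ff 35.0 j6 1.67
```

Emit:
arm_command:
  targets:
    - {"hand": 0.15, "x": 0, "y": 0, "z": 0, "yaw": 0}
    - {"hand": 0.25, "x": 0, "y": 0, "z": 0, "yaw": 0}
    - {"hand": 0.3, "x": 0, "y": 0, "z": 0, "yaw": 0}
    - {"hand": 0.3, "x": 0, "y": 0, "z": 0, "yaw": 0}
    - {"hand": 0.3, "x": 0, "y": 0, "z": -0.01, "yaw": 0}
    - {"hand": 0.3, "x": 0, "y": 0, "z": -0.03, "yaw": 0}
    - {"hand": 0.3, "x": 0, "y": 0, "z": -0.04, "yaw": 0}
    - {"hand": 0.3, "x": 0, "y": 0, "z": -0.04, "yaw": 0}
    - {"hand": 0.3, "x": -0.04, "y": 0, "z": -0.02, "yaw": 0}
    - {"hand": 1, "x": -0.045, "y": 0, "z": 0, "yaw": 0}

```text
clock: 28.45
eef_pos: [403.0, 159.3, 174.5]
eef_rot: [-3.141, -0.005, 0.175]
wrist_force: [0.9, 0.0, 0.2]
finger_gap: 66.6
finger_force: 0.0
```

```bash
python3 - <<'E'
from h import *
a=camera("scene")[:,:,::-1].copy();b=camera("top")[:,:,::-1].copy();cv2.imwrite("pics/raw_s.png",a);cv2.imwrite("pics/raw_top6.png",b)
h=cv2.cvtColor(a,cv2.COLOR_BGR2HSV);m=((h[...,0]>20)&(h[...,0]<35)&(h[...,1]>150)&(h[...,2]>120)).astype(np.uint8)
m[260:]=0
n,L,s,c=cv2.connectedComponentsWithStats(cv2.morphologyEx(m,cv2.MORPH_CLOSE,np.ones((5,5))))
for i in range(1,n):
    if s[i,4]>40:
        P=plane("scene",np.argwhere(L==i)[:,::-1],62)[:,:2].astype(np.float32);print(c[i].round(),cv2.minAreaRect(P))
print(jars(b),jar2(b,(485,-338)))
E
python3 go.py 485,-338,150,1.69
```

```text
[319. 156.] ((466.458984375, 252.08570861816406), (69.99112701416016, 18.65288543701172), 10.23681926727295)
[308. 173.] ((474.8758239746094, 172.34144592285156), (69.16314697265625, 19.612810134887695), 8.814800262451172)
[(285.9, -579.8, 176.7, 149.3, 89.7), (485.5, -341.2, 99.9, 45.8, -83.6), (481.2, 255.4, 85.0, 56.5, 12.0), (485.2, 174.1, 92.0, 54.4, 10.9), (1038.2, -509.5, 375.6, 19.6, -87.2)] {'c': (484.6, -343.1), 'len': 127.3, 'wid': 55.8, 'ang': 95.4, 'label': None, 'nlab': 0, 'cap': array([ 482., -345.])}
t 28.6 pos [398.9 158.5 172.3] yaw 0.176 gap 73.9 F [0.4 0.1 0.3] ff 0.0 j6 1.69
-> 485,-338,150,1.69 tool mm [-503.3   26.4   22.3] yaw -1.514
```

Emit:
arm_command:
  targets:
    - {"hand": 1, "x": 0, "y": 0, "z": 0, "yaw": -0.138}
    - {"hand": 1, "x": 0, "y": 0, "z": 0, "yaw": -0.138}
    - {"hand": 1, "x": 0, "y": 0, "z": 0, "yaw": -0.138}
    - {"hand": 1, "x": 0, "y": 0, "z": 0, "yaw": -0.138}
    - {"hand": 1, "x": 0, "y": 0, "z": 0, "yaw": -0.138}
    - {"hand": 1, "x": 0, "y": 0, "z": 0, "yaw": -0.138}
    - {"hand": 1, "x": 0, "y": 0, "z": 0, "yaw": -0.138}
    - {"hand": 1, "x": 0, "y": 0, "z": 0, "yaw": -0.138}
    - {"hand": 1, "x": 0, "y": 0, "z": 0, "yaw": -0.138}
    - {"hand": 1, "x": 0, "y": 0, "z": 0, "yaw": -0.138}

```text
clock: 29.55
eef_pos: [403.1, 159.2, 172.1]
eef_rot: [3.141, -0.0, 1.561]
wrist_force: [-0.3, -0.2, -0.6]
finger_gap: 94.1
finger_force: 0.0
```

Emit:
arm_command:
  targets:
    - {"hand": 1, "x": 0, "y": 0, "z": 0, "yaw": -0.134}
    - {"hand": 1, "x": -0.042, "y": 0.002, "z": 0, "yaw": 0}
    - {"hand": 1, "x": -0.042, "y": 0.002, "z": 0, "yaw": 0}
    - {"hand": 1, "x": -0.042, "y": 0.002, "z": 0, "yaw": 0}
    - {"hand": 1, "x": -0.042, "y": 0.002, "z": 0, "yaw": 0}
    - {"hand": 1, "x": -0.042, "y": 0.002, "z": 0, "yaw": 0}
    - {"hand": 1, "x": -0.042, "y": 0.002, "z": 0, "yaw": 0}
    - {"hand": 1, "x": -0.042, "y": 0.002, "z": 0, "yaw": 0}
    - {"hand": 1, "x": -0.042, "y": 0.002, "z": 0, "yaw": 0}
    - {"hand": 1, "x": -0.042, "y": 0.002, "z": 0, "yaw": 0}

```text
clock: 30.55
eef_pos: [465.7, -216.1, 172.1]
eef_rot: [3.141, 0.0, 1.69]
wrist_force: [0.2, -0.2, 0.4]
finger_gap: 94.1
finger_force: 0.0
```

Emit:
arm_command:
  targets:
    - {"hand": 1, "x": -0.042, "y": 0.002, "z": 0, "yaw": 0}
    - {"hand": 1, "x": -0.042, "y": 0.002, "z": 0, "yaw": 0}
    - {"hand": 1, "x": -0.041, "y": 0.002, "z": 0, "yaw": 0}
    - {"hand": 1, "x": 0, "y": 0, "z": 0, "yaw": 0}

```text
clock: 30.95
eef_pos: [486.1, -341.4, 171.2]
eef_rot: [-3.142, 0.001, 1.686]
wrist_force: [0.8, 1.1, -0.0]
finger_gap: 94.1
finger_force: 0.0
```

```bash
python3 go.py 485,-338,9,1.69
```

```text
t 30.9 pos [ 486.1 -341.4  171.2] yaw 1.686 gap 94.1 F [ 0.8  1.1 -0. ] ff 0.0 j6 -0.79
-> 485,-338,9,1.69 tool mm [  3.6  -0.7 162.2] yaw -0.004
```

Emit:
arm_command:
  targets:
    - {"hand": 1, "x": 0.003, "y": 0, "z": 0.04, "yaw": 0}
    - {"hand": 1, "x": 0, "y": 0, "z": 0.045, "yaw": 0}
    - {"hand": 1, "x": 0, "y": 0, "z": 0.04, "yaw": 0}
    - {"hand": 1, "x": 0, "y": 0, "z": 0.03, "yaw": 0}
    - {"hand": 1, "x": 0, "y": 0, "z": 0.008, "yaw": 0}
    - {"hand": 1, "x": 0, "y": -0.01, "z": 0, "yaw": 0}
    - {"hand": 1, "x": 0, "y": -0.008, "z": 0, "yaw": 0}
    - {"hand": 1, "x": 0, "y": -0.002, "z": 0, "yaw": 0}
    - {"hand": 1, "x": 0, "y": -0.002, "z": 0, "yaw": 0}

```text
clock: 31.85
eef_pos: [464.4, -337.7, 10.1]
eef_rot: [3.139, 0.002, 1.689]
wrist_force: [3.6, -0.5, 2.4]
finger_gap: 93.7
finger_force: 1.4
```

Emit:
arm_command:
  targets:
    - {"hand": 1, "x": 0, "y": -0.002, "z": 0, "yaw": 0}
    - {"hand": 1, "x": 0, "y": -0.003, "z": -0.003, "yaw": 0}
    - {"hand": 1, "x": 0, "y": -0.003, "z": -0.003, "yaw": 0}
    - {"hand": 1, "x": 0, "y": -0.003, "z": -0.003, "yaw": 0}
    - {"hand": 1, "x": 0, "y": -0.003, "z": -0.003, "yaw": 0}
    - {"hand": 1, "x": 0, "y": -0.003, "z": -0.003, "yaw": 0}
    - {"hand": 1, "x": 0, "y": -0.003, "z": -0.003, "yaw": 0}
    - {"hand": 1, "x": 0, "y": -0.003, "z": -0.003, "yaw": 0}
    - {"hand": 1, "x": 0, "y": 0, "z": 0, "yaw": 0}
    - {"hand": 1, "x": 0, "y": 0.01, "z": 0, "yaw": 0}

```text
clock: 32.85
eef_pos: [450.7, -338.7, 29.5]
eef_rot: [-3.141, -0.0, 1.689]
wrist_force: [-0.2, 0.2, 0.2]
finger_gap: 94.1
finger_force: 0.0
```

Emit:
arm_command:
  targets:
    - {"hand": 1, "x": 0, "y": 0, "z": 0.02, "yaw": 0}
    - {"hand": 1, "x": 0, "y": 0, "z": 0, "yaw": 0}
    - {"hand": 1, "x": 0, "y": -0.005, "z": 0, "yaw": 0}
    - {"hand": 1, "x": 0, "y": -0.003, "z": 0, "yaw": 0}

```text
clock: 33.25
eef_pos: [443.0, -339.7, 9.9]
eef_rot: [3.141, 0.0, 1.69]
wrist_force: [-1.4, 0.9, -0.5]
finger_gap: 93.8
finger_force: 0.0
```

```bash
python3 go.py;python3 - <<'E'
from h import *
a=camera("scene")[:,:,::-1].copy();b=camera("top")[:,:,::-1].copy()
o=np.zeros((600,800,3),np.uint8)
o[:,:400]=cv2.resize(a[240:360,160:240],(400,600));o[:300,400:]=np.clip(cv2.resize(b[170:260,330:450],(400,300)).astype(int)*1.7,0,255)
cv2.imwrite("pics/j.png",o)
E
```

```text
t 33.2 pos [ 443.  -339.7    9.9] yaw 1.69 gap 93.8 F [-1.4  0.9 -0.5] ff 0.0 j6 -0.84
```

View pics/j.png

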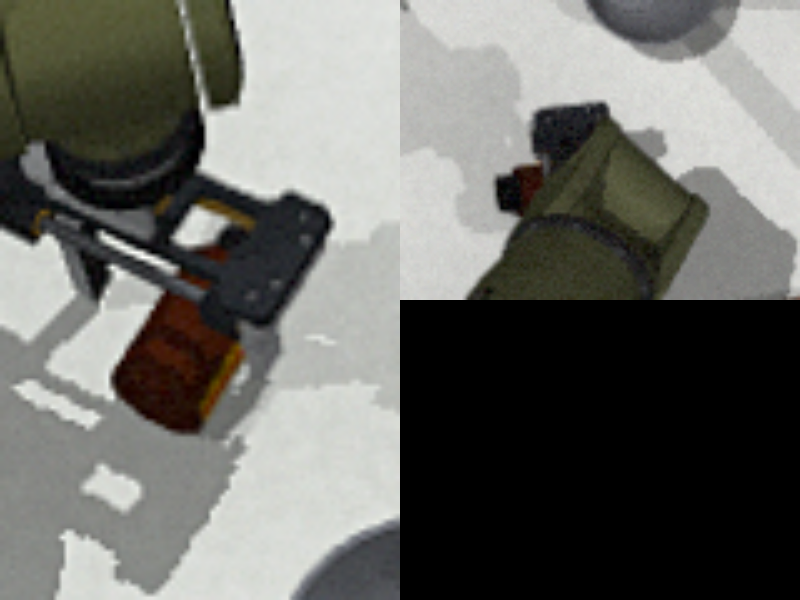

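Emit:
arm_command:
  targets:
    - {"hand": 1, "x": 0, "y": -0.003, "z": 0, "yaw": 0}
    - {"hand": 1, "x": 0, "y": -0.003, "z": -0.003, "yaw": 0}
    - {"hand": 1, "x": 0, "y": -0.003, "z": -0.003, "yaw": 0}
    - {"hand": 1, "x": 0, "y": -0.003, "z": -0.003, "yaw": 0}
    - {"hand": 1, "x": 0, "y": -0.003, "z": -0.003, "yaw": 0}
    - {"hand": 1, "x": 0, "y": -0.003, "z": -0.003, "yaw": 0}
    - {"hand": 1, "x": 0, "y": -0.003, "z": -0.003, "yaw": 0}
    - {"hand": 1, "x": 0, "y": -0.003, "z": -0.003, "yaw": 0}
    - {"hand": 1, "x": 0, "y": 0, "z": 0, "yaw": 0}
    - {"hand": 1, "x": 0, "y": 0.01, "z": 0, "yaw": 0}

```text
clock: 34.35
eef_pos: [428.9, -341.4, 30.5]
eef_rot: [-3.141, -0.0, 1.689]
wrist_force: [0.7, -0.6, 0.6]
finger_gap: 94.2
finger_force: 0.0
```

Emit:
arm_command:
  targets:
    - {"hand": 1, "x": 0, "y": 0, "z": 0.02, "yaw": 0}
    - {"hand": 1, "x": 0, "y": 0, "z": 0, "yaw": 0}
    - {"hand": 1, "x": 0, "y": -0.005, "z": 0, "yaw": 0}
    - {"hand": 1, "x": 0, "y": -0.002, "z": 0, "yaw": 0}

```text
clock: 34.75
eef_pos: [422.1, -342.2, 11.0]
eef_rot: [3.141, 0.0, 1.69]
wrist_force: [-0.3, -0.5, 0.6]
finger_gap: 93.9
finger_force: 0.0
```

```bash
cat > lab.py <<'E'
from h import *
a=camera("scene")[:,:,::-1].copy();cv2.imwrite("pics/raw_s.png",a)
h=cv2.cvtColor(a,cv2.COLOR_BGR2HSV);m=((h[...,0]>20)&(h[...,0]<35)&(h[...,1]>150)&(h[...,2]>110)).astype(np.uint8)
n,L,s,c=cv2.connectedComponentsWithStats(cv2.morphologyEx(m,cv2.MORPH_CLOSE,np.ones((5,5))))
for i in range(1,n):
    if s[i,4]>25:
        P=plane("scene",np.argwhere(L==i)[:,::-1],50)[:,:2].astype(np.float32);print(c[i].round(),s[i,4],cv2.minAreaRect(P))
E
python3 lab.py; python3 go.py
```

```text
[320. 156.] 102 ((461.9866027832031, 262.395751953125), (72.08904266357422, 18.461971282958984), 10.23678970336914)
[308. 173.] 116 ((469.7310791015625, 182.19158935546875), (69.84686279296875, 21.1086368560791), 8.796940803527832)
[144. 265.] 28 ((268.6807861328125, -335.93194580078125), (15.818507194519043, 20.511869430541992), 59.80217742919922)
[193. 308.] 83 ((459.02081298828125, -366.3001708984375), (18.961990356445312, 38.0988883972168), 6.155143737792969)
t 34.8 pos [ 421.9 -342.3   11. ] yaw 1.69 gap 93.8 F [ 0.4 -0.1  1.1] ff 0.0 j6 -0.87
```

Emit:
arm_command:
  targets:
    - {"hand": 1, "x": 0, "y": -0.003, "z": 0, "yaw": 0}
    - {"hand": 1, "x": 0, "y": -0.003, "z": -0.003, "yaw": 0}
    - {"hand": 1, "x": 0, "y": -0.003, "z": -0.003, "yaw": 0}
    - {"hand": 1, "x": 0, "y": -0.003, "z": -0.003, "yaw": 0}
    - {"hand": 1, "x": 0, "y": -0.003, "z": -0.003, "yaw": 0}
    - {"hand": 1, "x": 0, "y": -0.003, "z": -0.003, "yaw": 0}
    - {"hand": 1, "x": 0, "y": -0.003, "z": -0.003, "yaw": 0}
    - {"hand": 1, "x": 0, "y": -0.003, "z": -0.003, "yaw": 0}
    - {"hand": 1, "x": 0, "y": 0, "z": 0, "yaw": 0}
    - {"hand": 1, "x": 0, "y": 0.01, "z": 0, "yaw": 0}

```text
clock: 35.8
eef_pos: [407.7, -343.7, 31.2]
eef_rot: [-3.141, -0.001, 1.689]
wrist_force: [0.7, -0.8, 0.8]
finger_gap: 93.9
finger_force: 0.0
```

```bash
python3 lab.py; python3 go.py
```

```text
[319. 156.] 99 ((461.2935485839844, 262.25762939453125), (70.53594207763672, 18.77359962463379), 9.696237564086914)
[308. 173.] 116 ((469.7310791015625, 182.19158935546875), (69.84686279296875, 21.1086368560791), 8.796940803527832)
[180. 300.] 138 ((415.0443115234375, -362.5162658691406), (20.806657791137695, 54.58505630493164), 8.018044471740723)
t 35.9 pos [ 409.6 -343.5   31.4] yaw 1.69 gap 93.8 F [2.1 0.8 0.8] ff 0.0 j6 -0.89
```

Emit:
arm_command:
  targets:
    - {"hand": 1, "x": 0, "y": 0.009, "z": 0, "yaw": 0}
    - {"hand": 1, "x": 0, "y": 0, "z": 0.014, "yaw": 0}
    - {"hand": -1, "x": 0, "y": 0, "z": 0, "yaw": 0}
    - {"hand": -1, "x": 0, "y": 0, "z": 0, "yaw": 0}
    - {"hand": -1, "x": 0, "y": 0, "z": 0, "yaw": 0}
    - {"hand": -1, "x": 0, "y": 0, "z": 0, "yaw": 0}
    - {"hand": -1, "x": 0, "y": 0, "z": 0, "yaw": 0}
    - {"hand": -1, "x": 0, "y": 0, "z": 0, "yaw": 0}
    - {"hand": -1, "x": 0, "y": 0, "z": 0, "yaw": 0}
    - {"hand": -1, "x": 0, "y": 0, "z": 0, "yaw": 0}
  newtons: 35

```text
clock: 36.85
eef_pos: [417.1, -342.7, 17.6]
eef_rot: [-3.141, 0.0, 1.69]
wrist_force: [-3.1, 0.4, 3.9]
finger_gap: 49.5
finger_force: 35.0
```

Emit:
arm_command:
  targets:
    - {"hand": -1, "x": 0, "y": 0, "z": -0.01, "yaw": 0}
    - {"hand": -1, "x": 0, "y": 0, "z": -0.02, "yaw": 0}
    - {"hand": -1, "x": 0, "y": 0, "z": -0.03, "yaw": 0}
    - {"hand": -1, "x": 0, "y": 0, "z": -0.04, "yaw": 0}
    - {"hand": -1, "x": 0, "y": 0, "z": -0.03, "yaw": 0}

```text
clock: 37.35
eef_pos: [417.6, -342.7, 150.2]
eef_rot: [3.14, 0.001, 1.69]
wrist_force: [0.1, -0.2, -2.1]
finger_gap: 49.8
finger_force: 35.0
```

```bash
python3 go.py 501,96,147,0.178;  python3 lab.py
```

```text
t 37.4 pos [ 417.6 -342.7  150.2] yaw 1.69 gap 49.8 F [ 0.1 -0.2 -2.1] ff 35.0 j6 -0.87
-> 501,96,147,0.178 tool mm [ 159.8 -417.     3.2] yaw 1.512
[319. 156.] 98 ((461.296875, 262.27117919921875), (70.68727111816406, 18.461971282958984), 10.23678970336914)
[308. 173.] 116 ((469.7310791015625, 182.19158935546875), (69.84686279296875, 21.1086368560791), 8.796940803527832)
[151. 263.] 127 ((280.3275146484375, -322.3782958984375), (53.25624084472656, 21.4047794342041), 52.32106399536133)
[171. 275.] 128 ((349.44183349609375, -319.4772033691406), (22.874250411987305, 49.29368209838867), 6.345282077789307)
```

Emit:
arm_command:
  targets:
    - {"hand": -1, "x": 0, "y": 0, "z": 0, "yaw": 0.138}
    - {"hand": -1, "x": 0, "y": 0, "z": 0, "yaw": 0.138}
    - {"hand": -1, "x": 0, "y": 0, "z": 0, "yaw": 0.138}
    - {"hand": -1, "x": 0, "y": 0, "z": 0, "yaw": 0.138}
    - {"hand": -1, "x": 0, "y": 0, "z": 0, "yaw": 0.138}
    - {"hand": -1, "x": 0, "y": 0, "z": 0, "yaw": 0.138}
    - {"hand": -1, "x": 0, "y": 0, "z": 0, "yaw": 0.138}
    - {"hand": -1, "x": 0, "y": 0, "z": 0, "yaw": 0.138}
    - {"hand": -1, "x": 0, "y": 0, "z": 0, "yaw": 0.138}
    - {"hand": -1, "x": 0, "y": 0, "z": 0, "yaw": 0.138}

```text
clock: 38.4
eef_pos: [417.3, -342.5, 147.7]
eef_rot: [3.142, -0.0, 0.304]
wrist_force: [0.3, 1.1, -1.7]
finger_gap: 50.0
finger_force: 35.0
```

Emit:
arm_command:
  targets:
    - {"hand": -1, "x": 0, "y": 0, "z": 0, "yaw": 0.132}
    - {"hand": -1, "x": 0.016, "y": -0.041, "z": 0, "yaw": 0}
    - {"hand": -1, "x": 0.016, "y": -0.042, "z": 0, "yaw": 0}
    - {"hand": -1, "x": 0.016, "y": -0.042, "z": 0, "yaw": 0}
    - {"hand": -1, "x": 0.016, "y": -0.042, "z": 0, "yaw": 0}
    - {"hand": -1, "x": 0.016, "y": -0.042, "z": 0, "yaw": 0}
    - {"hand": -1, "x": 0.016, "y": -0.042, "z": 0, "yaw": 0}
    - {"hand": -1, "x": 0.016, "y": -0.042, "z": 0, "yaw": 0}
    - {"hand": -1, "x": 0.016, "y": -0.042, "z": 0, "yaw": 0}
    - {"hand": -1, "x": 0.016, "y": -0.041, "z": 0, "yaw": 0}

```text
clock: 39.4
eef_pos: [492.5, 54.9, 147.9]
eef_rot: [-3.142, -0.001, 0.178]
wrist_force: [-0.0, -0.3, -1.5]
finger_gap: 49.5
finger_force: 35.0
```

Emit:
arm_command:
  targets:
    - {"hand": -1, "x": 0.016, "y": -0.041, "z": 0, "yaw": 0}
    - {"hand": -1, "x": 0, "y": 0, "z": 0, "yaw": 0}
    - {"hand": -1, "x": 0, "y": 0, "z": 0, "yaw": 0}

```text
clock: 39.7
eef_pos: [500.8, 96.7, 147.5]
eef_rot: [3.142, 0.0, 0.18]
wrist_force: [0.2, 0.2, -3.0]
finger_gap: 50.0
finger_force: 35.0
```

```bash
python3 go.py 501.5,96,31,0.178
```

```text
t 39.7 pos [500.8  96.7 147.5] yaw 0.18 gap 50.0 F [ 0.2  0.2 -3. ] ff 35.0 j6 1.51
-> 501.5,96,31,0.178 tool mm [  0.5   0.9 116.5] yaw 0.002
```

Emit:
arm_command:
  targets:
    - {"hand": -1, "x": 0, "y": 0.001, "z": 0.03, "yaw": 0.002}
    - {"hand": -1, "x": 0, "y": 0, "z": 0.03, "yaw": 0}
    - {"hand": -1, "x": 0, "y": 0, "z": 0.02, "yaw": 0}
    - {"hand": -1, "x": 0, "y": 0, "z": 0.01, "yaw": 0}
    - {"hand": -1, "x": 0, "y": 0, "z": 0.008, "yaw": 0}
    - {"hand": -1, "x": 0, "y": 0, "z": 0.006, "yaw": 0}
    - {"hand": -1, "x": 0, "y": 0, "z": 0.005, "yaw": 0}
    - {"hand": -1, "x": 0, "y": 0, "z": 0.004, "yaw": 0}
    - {"hand": -1, "x": 0, "y": 0, "z": 0.003, "yaw": 0}
    - {"hand": -1, "x": 0, "y": 0, "z": 0, "yaw": 0}

```text
clock: 40.7
eef_pos: [501.1, 95.1, 31.3]
eef_rot: [-3.142, 0.0, 0.176]
wrist_force: [1.2, -0.3, -2.5]
finger_gap: 49.7
finger_force: 35.0
```

```bash
python3 go.py; python3 lab.py
```

```text
t 40.7 pos [501.1  95.1  31.3] yaw 0.176 gap 49.7 F [ 1.2 -0.3 -2.5] ff 35.0 j6 1.51
[154. 263.] 164 ((284.3309326171875, -316.814697265625), (66.95687103271484, 21.86911392211914), 52.32106399536133)
```

Release, back out, then check all three.

Emit:
arm_command:
  targets:
    - {"hand": 0.15, "x": 0, "y": 0, "z": 0, "yaw": 0}
    - {"hand": 0.25, "x": 0, "y": 0, "z": 0, "yaw": 0}
    - {"hand": 0.3, "x": 0, "y": 0, "z": 0, "yaw": 0}
    - {"hand": 0.3, "x": 0, "y": 0, "z": 0, "yaw": 0}
    - {"hand": 0.3, "x": 0, "y": 0, "z": -0.01, "yaw": 0}
    - {"hand": 0.3, "x": 0, "y": 0, "z": -0.03, "yaw": 0}
    - {"hand": 0.3, "x": 0, "y": 0, "z": -0.04, "yaw": 0}
    - {"hand": 0.3, "x": 0, "y": 0, "z": -0.04, "yaw": 0}
    - {"hand": -1, "x": -0.04, "y": 0, "z": -0.045, "yaw": 0}
    - {"hand": -1, "x": -0.045, "y": 0, "z": -0.045, "yaw": 0}

```text
clock: 41.75
eef_pos: [432.7, 82.9, 226.2]
eef_rot: [3.142, -0.001, 0.176]
wrist_force: [0.1, 0.4, 0.7]
finger_gap: 48.8
finger_force: 0.0
```

Emit:
arm_command:
  targets:
    - {"hand": -1, "x": -0.045, "y": 0, "z": 0, "yaw": 0}
    - {"hand": -1, "x": -0.03, "y": 0, "z": 0, "yaw": 0}
    - {"hand": -1, "x": 0, "y": 0, "z": 0, "yaw": 0}

```text
clock: 42.05
eef_pos: [357.7, 69.7, 225.4]
eef_rot: [3.141, -0.002, 0.176]
wrist_force: [0.4, -0.5, 0.1]
finger_gap: 24.6
finger_force: 0.0
```

```bash
sed -i 's/,50)\[/,62)[/' lab.py; python3 lab.py; python3 - <<'E'
from h import *
a=cv2.imread("pics/raw_s.png");b=camera("top")[:,:,::-1].copy()
o=np.zeros((600,800,3),np.uint8)
o[:,:500]=cv2.resize(a[90:270,250:400],(500,600));o[:300,500:]=np.clip(cv2.resize(b[160:250,130:270],(300,193)),0,255)[:,:].repeat(2,0)[:300]
cv2.imwrite("pics/k.png",o);cv2.imwrite("pics/raw_top7.png",b)
# pad by colour in both views
def red(im,box):
    h=cv2.cvtColor(im,cv2.COLOR_BGR2HSV);m=((h[...,0]<8)|(h[...,0]>172))&(h[...,1]>150)&(h[...,2]>90)
    k=np.zeros_like(m);x0,y0,x1,y1=box;k[y0:y1,x0:x1]=1;q=np.argwhere(m&k)[:,::-1];return q.mean(0),len(q)
s=red(a,(325,95,360,125));t=red(b,(130,205,165,240));print(s,t);print(tri(s[0],t[0]))
E
python3 go.py
```

```text
[319. 156.] 98 ((466.4259033203125, 252.26910400390625), (69.99112701416016, 18.280166625976562), 10.23681926727295)
[308. 173.] 116 ((474.7770690917969, 172.9781494140625), (69.15897369384766, 20.90073585510254), 8.796969413757324)
[298. 192.] 130 ((488.2840270996094, 93.020751953125), (70.50653076171875, 19.636825561523438), 9.513301849365234)
[154. 263.] 159 ((291.3746643066406, -321.22967529296875), (66.29833984375, 21.166017532348633), 52.42680358886719)
(array([341.2875, 110.725 ]), 80) (array([nan, nan]), 0)
 ** On entry to DLASCL parameter number  4 had an illegal value
 ** On entry to DLASCL parameter number  4 had an illegal value
 ** On entry to DLASCL parameter number  4 had an illegal value
 ** On entry to DLASCL parameter number  4 had an illegal value
 ** On entry to DLASCL parameter number  5 had an illegal value
 ** On entry to DLASCL parameter number  4 had an illegal value
t 42.1 pos [360.1  70.  225.1] yaw 0.176 gap 16.6 F [ 0.1  0.4 -0. ] ff 0.0 j6 1.49<stdin>:9: RuntimeWarning: Mean of empty slice.
  ret = um.true_divide(
Traceback (most recent call last):
  File "h.py", line 12, in tri
    s=np.linalg.lstsq(np.c_[v1,-v2],o2-o1,rcond=None)[0]
      ~~~~~~~~~~~~~~~^^^^^^^^^^^^^^^^^^^^^^^^^^^^^^^^
numpy.linalg.LinAlgError: SVD did not converge in Linear Least Squares
```

View pics/k.png

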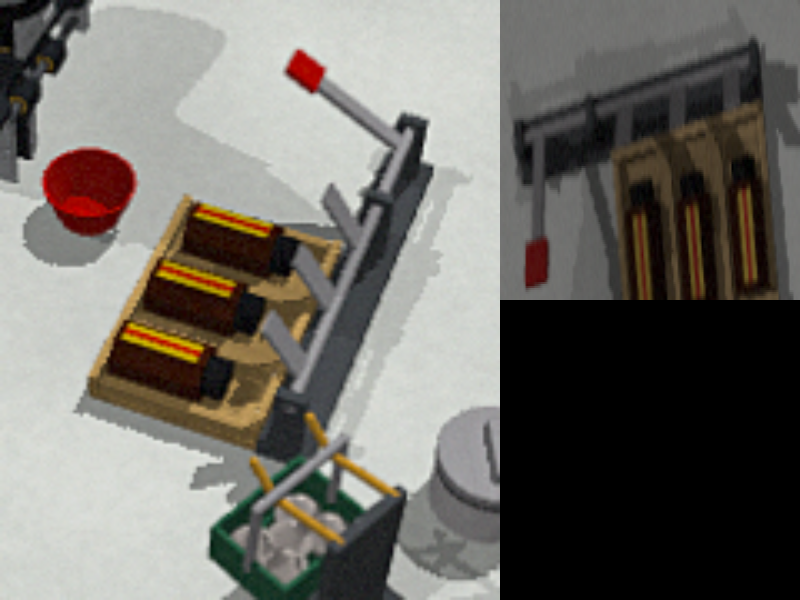

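Emit:
arm_command:
  targets:
    - {"hand": -1, "x": 0.019, "y": -0.037, "z": 0, "yaw": 0}
    - {"hand": -1, "x": 0.019, "y": -0.037, "z": 0, "yaw": 0}
    - {"hand": -1, "x": 0.019, "y": -0.037, "z": 0, "yaw": 0}
    - {"hand": -1, "x": 0.019, "y": -0.037, "z": 0, "yaw": 0}
    - {"hand": -1, "x": 0.019, "y": -0.037, "z": 0, "yaw": 0}
    - {"hand": -1, "x": 0.019, "y": -0.037, "z": 0, "yaw": 0}
    - {"hand": -1, "x": 0.019, "y": -0.037, "z": 0, "yaw": 0}
    - {"hand": -1, "x": 0.019, "y": -0.036, "z": 0, "yaw": 0}
    - {"hand": -1, "x": 0, "y": 0, "z": 0, "yaw": 0}
    - {"hand": -1, "x": 0, "y": 0, "z": 0, "yaw": 0}
  newtons: 20

```text
clock: 43.15
eef_pos: [458.1, 387.6, 222.8]
eef_rot: [3.141, 0.002, 0.177]
wrist_force: [0.5, -0.1, -0.6]
finger_gap: 0.2
finger_force: 0.0
```

```bash
python3 go.py 459,388,150,0.178
```

```text
t 43.1 pos [458.1 387.6 222.8] yaw 0.177 gap 0.2 F [ 0.5 -0.1 -0.6] ff 0.0 j6 2.04
-> 459,388,150,0.178 tool mm [ 1.  -0.2 72.8] yaw -0.001
```

Emit:
arm_command:
  targets:
    - {"hand": -1, "x": 0, "y": 0, "z": 0.03, "yaw": 0}
    - {"hand": -1, "x": 0, "y": 0, "z": 0.03, "yaw": 0}
    - {"hand": -1, "x": 0, "y": 0, "z": 0.012, "yaw": 0}
    - {"hand": -1, "x": 0, "y": 0, "z": 0.007, "yaw": 0}
    - {"hand": -1, "x": -0.003, "y": 0, "z": 0.007, "yaw": 0}
    - {"hand": -1, "x": -0.003, "y": 0, "z": 0.007, "yaw": 0}
    - {"hand": -1, "x": -0.004, "y": 0, "z": 0.008, "yaw": 0}
    - {"hand": -1, "x": -0.003, "y": 0, "z": 0.008, "yaw": 0}

```text
clock: 43.95
eef_pos: [446.5, 384.6, 117.1]
eef_rot: [-3.141, -0.004, 0.175]
wrist_force: [4.6, -0.9, 4.9]
finger_gap: 0.5
finger_force: 3.0
```

```bash
python3 go.py
```

```text
t 44.0 pos [446.5 384.6 117.1] yaw 0.175 gap 0.5 F [ 4.6 -0.9  4.9] ff 3.0 j6 2.05
```

Pushing with contact (~7 N); continue the arc.

Emit:
arm_command:
  targets:
    - {"hand": -1, "x": -0.002, "y": 0, "z": 0.008, "yaw": 0}
    - {"hand": -1, "x": -0.002, "y": 0, "z": 0.008, "yaw": 0}
    - {"hand": -1, "x": -0.001, "y": 0, "z": 0.008, "yaw": 0}
    - {"hand": -1, "x": 0, "y": 0, "z": 0.008, "yaw": 0}
    - {"hand": -1, "x": 0, "y": 0, "z": 0.008, "yaw": 0}
    - {"hand": -1, "x": 0, "y": 0, "z": 0.008, "yaw": 0}
    - {"hand": -1, "x": 0.001, "y": 0, "z": 0.008, "yaw": 0}
    - {"hand": -1, "x": 0.002, "y": 0, "z": 0.008, "yaw": 0}
    - {"hand": -1, "x": 0.002, "y": 0, "z": 0.007, "yaw": 0}
    - {"hand": -1, "x": 0.002, "y": 0, "z": 0.005, "yaw": 0}

```text
clock: 44.95
eef_pos: [446.9, 385.0, 38.2]
eef_rot: [3.141, 0.001, 0.176]
wrist_force: [-0.8, 0.7, 0.7]
finger_gap: 0.5
finger_force: 0.0
```

```bash
python3 go.py
```

```text
t 45.0 pos [446.9 385.   38.2] yaw 0.176 gap 0.5 F [-0.8  0.7  0.7] ff 0.0 j6 2.04
```

Emit:
arm_command:
  targets:
    - {"hand": -1, "x": 0, "y": 0, "z": -0.04, "yaw": 0}
    - {"hand": -1, "x": 0, "y": 0, "z": -0.04, "yaw": 0}
    - {"hand": -1, "x": 0, "y": 0, "z": -0.04, "yaw": 0}
    - {"hand": -1, "x": 0, "y": 0, "z": -0.04, "yaw": 0}
    - {"hand": -1, "x": -0.03, "y": -0.02, "z": -0.03, "yaw": 0}
    - {"hand": -1, "x": -0.04, "y": -0.02, "z": 0, "yaw": 0}
    - {"hand": -1, "x": -0.04, "y": -0.02, "z": 0, "yaw": 0}
    - {"hand": -1, "x": 0, "y": 0, "z": 0, "yaw": 0}
    - {"hand": -1, "x": 0, "y": 0, "z": 0, "yaw": 0}
    - {"hand": -1, "x": 0, "y": 0, "z": 0, "yaw": 0}

```text
clock: 45.95
eef_pos: [329.0, 424.8, 229.0]
eef_rot: [3.141, -0.0, 0.175]
wrist_force: [0.9, -0.1, 0.6]
finger_gap: 0.9
finger_force: 0.0
```

```bash
python3 go.py; python3 lab.py; python3 - <<'E'
from h import *
a=cv2.imread("pics/raw_s.png");cv2.imwrite("pics/l.png",cv2.resize(a[80:300,240:460],(600,600)))
E
```

```text
t 46.0 pos [329.  424.8 229. ] yaw 0.175 gap 0.9 F [ 0.9 -0.1  0.6] ff 0.0 j6 2.24
[320. 156.] 102 ((467.11334228515625, 252.37953186035156), (71.28671264648438, 18.497095108032227), 9.857087135314941)
[308. 173.] 116 ((474.7770690917969, 172.9781494140625), (69.15897369384766, 20.90073585510254), 8.796969413757324)
[298. 192.] 130 ((488.2840270996094, 93.020751953125), (70.50653076171875, 19.636825561523438), 9.513301849365234)
[154. 263.] 160 ((291.38671875, -321.3157043457031), (66.30387115478516, 20.846872329711914), 51.90209197998047)
```

View pics/l.png

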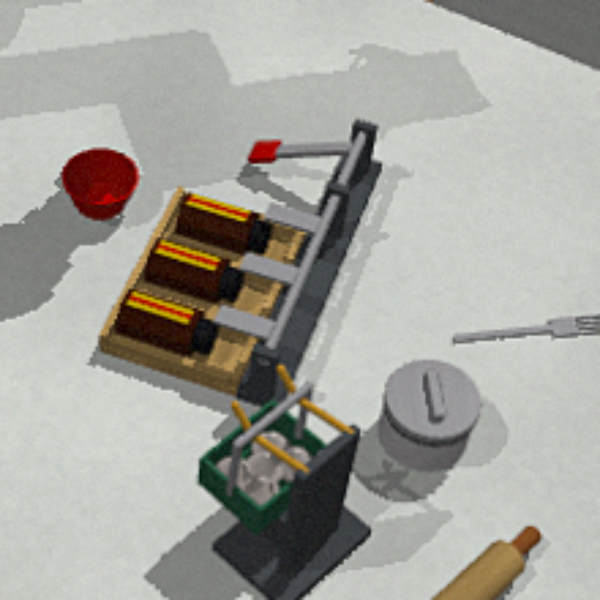

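```bash
python3 -c "
from cell import manip
print(manip.sign_off())"
```

```text
the job is handed in; nothing more can be done
None
```

The job is handed in: all three jars are in the caddy, one to a bay and label up, then the lever was pressed and stayed down. The garlic basket hangs on both prongs, and the bowl, tin and mould were never touched; about 46 s of the 210 s were used.

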